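# Unload the board holder, sort the tested converter modules, load the next one

### The arm

A 6-joint arm with a two-finger parallel gripper is mounted at the origin on the work surface. World frame = base frame: x ahead of the robot, y to its left, z up, the work surface at z = 0. Lengths are in m, angles in rad, forces in N, time in s.
With the tool pointing down it reaches from about 0.4 to 0.825 m from the base axis. Payload 7 kg.
Tool frame: the origin (TCP) lies at the very end of the fingers, on their centre line; the grasp point (between the pads) lies 19 mm behind it; z points along the fingers, y is the direction in which the jaws open and shut (so a half turn about z gives the same grasp; the last joint's range is limited). The gripper opens to 88 mm and grips with 3 to 60 N. Pads are 19 mm wide; open, the fingers measure 130 mm over their backs; the gripper's body (78 mm by 193 mm) begins 47 mm behind the grasp point.
Start: joints at [0.288, 0.359, 0.012, 0, -1.224, -0.288], TCP at [0.675, -0, 0.227] pointing down, gripper open.
Joint ranges: [-3.07, 3.07], [-1.43, 2.12], [-1.02, 1.25], [-3.03, 1.67], [-3.05, -0], [-3.03, 3.03]. Speed limits (rad/s): [2.39, 2.39, 3.01, 3.14, 3.14, 3.14].

### API

Orientations are given as [roll, pitch, yaw] about the fixed x, y, z axes, in that order (R = Rz(yaw) Ry(pitch) Rx(roll)).
In Python, from station import arm, eyes, job, outline_of gives the robot as it stands.
- The arm moves only by the tool apply_moves, never from a script. Its argument "moves" is a list of rows, each a list of 5 numbers: the opening, from -1 (shut) to 1 (fully open), then the shift along the tool's x, y, z in m, then the turn about the tool's z in rad. A call has 1 to 12 rows; each row shifts and turns the commanded pose from where the row before left it, along the tool's axes as they then stand; what a row does not reach is not made up. A row lasts 1/12 s, in which the tool goes at most 41.7 mm and 7.16 degrees, less where a joint would pass 70% of its speed; a pose out of reach is approached as far as the arm can. A call with a gripper value outside its range is refused whole. The fingers move at their own pace and stop on an object; "newtons" is the grip in N (left out, the last holds). Time passes only in rows, so rows that do not move let the fingers close. It gives the time, the measured TCP pose, the force and the opening at its end, in the units of the state.
- arm.get_state(): the state, without advancing time (a new reading comes with each control period).
- eyes.grab_frame(name): name is "scene" or "side" or "wrist"; returns a dict with "color" (384x512x3 uint8, red, green, blue), "z_map" (384x512 float32, m along the optical axis (not along the pixel's ray), 0 where there is no reading), "camera_matrix" (3x3 intrinsics, pixels), "extrinsics" (4x4, takes a point from camera to world coordinates). Camera axes: x right, y up, looking along -z (the intrinsics and any distortion apply to the point x, -y, -z); pixel columns grow to the right and rows downward; lengths in m; the calibration is good to about 2 mm. The wrist camera is an equidistant fisheye: a pixel r from the principal point sees the ray r / f radians off the axis. A picture is of the moment at which its call begins.
- job.job_done(): hands the job in, once; it reports no verdict.
Trained networks look in a picture, given as the dict that the camera call returned (one of the last four; its "shot" number tells which), for a name from the list of things; names that differ only in an ending like _2 or _b are one class to them, and where a whole thing is asked for, a point or a joint stands for the part that bears it (a point fixed in the world has none). Each returns a list of dicts, best first, with "score" (0 to 1); they miss things now and then, are a little off and sometimes report something else, mostly with a low value. They report only what shows in the picture. A call takes as long as a camera call. They do not tell look-alikes from the thing itself.
- outline_of(label, picture): "region" (384x512 bool, what is visible of it) and "extent" ([left, top, right, bottom] in pixels, round what is visible of it).
The state is a dict: "t": time; "q": joint angles; "qd": joint speeds; "joint_efforts": joint torques, N m; "eef_pos": TCP position; "ee_rot": TCP orientation; "force": force on the tool from outside, world axes, zero at the start; "moment": the same for the moment, N m; "width": finger opening in m.
Only numpy, scipy, OpenCV 4.12 (cv2) and the standard library are available. Lean on these libraries where they do the work, as an engineer would, in place of code of your own. Each camera call takes 0.05 s, during which the arm holds its last target.

### The job

The module in the board holder has been tested, but the holder's knob is stuck hard at its shut end: break it loose with a firm twist, wind the jaws fully open, and take the module out. Lay that module and every other tagged module flat in the tray whose end carries the same sticker as its tag (round = pass, bar = reject), one to a pocket. Lay the untagged module flat in the middle of the emptied holder, lengthwise between the jaws, wind the jaws shut on it, and leave the jar, screwdriver and caddy alone.

Things in the scene. Friction and masses are not known exactly. Their poses are not given: they have to be found in the camera images.
- pass1_mid (a point): centre (12 mm above its underside) of a module with a PASS tag, a round green sticker 20 mm across on top. Module: silvery metal case 38 long (x), 30 wide (y), 24 mm high (z, up out of its top), on a flat flange plate 54 x 30 x 3 mm that stands out 8 mm at both x ends; about 70 g. It waits on the bench mat (2 mm thick). Absent modules give no reading
- pass2_mid (a point): a converter module as described for pass1_mid, origin and axes alike, also with the round green PASS tag, on the mat
- pass3_mid (a point): a converter module as described for pass1_mid, origin and axes alike, also with the round green PASS tag, on the mat
- rej1_mid (a point): a converter module as described for pass1_mid, origin and axes alike, with a REJECT tag: a red bar sticker 10 x 26 mm on its top, on the mat
- rej2_mid (a point): a converter module as described for pass1_mid, origin and axes alike, also with the red bar REJECT tag, on the mat
- heldp_mid (a point): a converter module as described for pass1_mid, origin and axes alike, with the round green PASS tag; if present it is the module shut in the board holder (then heldr is absent)
- heldr_mid (a point): a converter module as described for pass1_mid, origin and axes alike, with the red bar REJECT tag; if present it is the module shut in the board holder (then heldp is absent)
- fresh_mid (a point): a converter module as described for pass1_mid, origin and axes alike, with NO tag: not tested yet, on the mat; it is the next one for the holder
- ptray: PASS tray, grey plastic, fixed; origin on the table under the middle of its four pockets, x along the row. Pockets 62 x 38 mm, 66 mm apart, in a row; walls 4 mm thick, tops 9 mm above the table; beyond pocket 4 a solid end 34 mm long with a round green sticker. A module lies in a pocket lengthwise, either way round
- ptray_n1 (a point): middle of the floor of pocket 1 of the PASS tray, 4 mm above the table; x along the tray, z up
- ptray_n2 (a point): middle of the floor of pocket 2 of the PASS tray, 4 mm above the table; x along the tray, z up
- ptray_n3 (a point): middle of the floor of pocket 3 of the PASS tray, 4 mm above the table; x along the tray, z up
- ptray_n4 (a point): middle of the floor of pocket 4 of the PASS tray, 4 mm above the table; x along the tray, z up
- rtray_n1 (a point): middle of the floor of pocket 1 of the REJECT tray, 4 mm above the table; x along the tray, z up. The REJECT tray is like the PASS tray, but its solid end (beyond pocket 4) carries a red bar sticker 10 x 26 mm
- rtray_n2 (a point): middle of the floor of pocket 2 of the REJECT tray, 4 mm above the table; x along the tray, z up. The REJECT tray is like the PASS tray, but its solid end (beyond pocket 4) carries a red bar sticker 10 x 26 mm
- rtray_n3 (a point): middle of the floor of pocket 3 of the REJECT tray, 4 mm above the table; x along the tray, z up. The REJECT tray is like the PASS tray, but its solid end (beyond pocket 4) carries a red bar sticker 10 x 26 mm
- rtray_n4 (a point): middle of the floor of pocket 4 of the REJECT tray, 4 mm above the table; x along the tray, z up. The REJECT tray is like the PASS tray, but its solid end (beyond pocket 4) carries a red bar sticker 10 x 26 mm
- holder: board holder, fixed; base 205 x 64 x 10 mm, origin on the table under the middle of the bed, x lengthwise. Two steel jaws at the x ends of the bed, 44 mm wide, tops 29 mm above the table. Shut, their faces are 55 mm apart and their lips reach 3 mm over the flange ends and lock the module down; fully open the lips are 67 mm apart. Knob axis at x = -100 mm
- bed (a point): middle of the top of the holder's bed, 18 mm above the table; a module lies here lengthwise along x, either way round; z up. Bed 44 x 44 mm with ribs 3 mm high along both sides, 38 mm apart
- knob_grip (a point): middle of the black wing of the holder's knob, on its vertical axis, 54.5 mm above the table; the wing is 48 mm long (its x), 12 mm thick (its y), 20 mm high (10 mm above and below this point), over a round collar 28 mm across on a grey gear housing whose top is 36 mm above the table. It turns with the knob
- knob (a joint): angle of the knob in rad: 0 = jaws shut; grows anticlockwise seen from above as both jaws open, 4 mm each per rad, to a stop at 2.4. It sticks at the shut end: about 0.3 N m to twist it through the first 0.4 rad, where it lets go and jumps on to about 0.8; beyond, it turns freely (0.04 N m). Closing needs the same firm twist from 0.8 to 0.4 rad, then it snaps shut
- jar: bystander: small amber flux jar, 42 mm across, 36 mm high, origin at its underside
- driver: bystander: screwdriver 150 mm long lying on the table beyond the mat
- caddy: bystander: black round caddy of small drivers, 84 mm across, 120 mm high in all, origin at its underside
Not all that is in view belongs to the job. Leave any blue or turquoise look-alike of the part that bears pass2_mid alone.

How it is judged:
By the outcome, as a careful person would: the job done as asked, in the order asked, and still so for the second after the job is handed in, with the robot touching nothing.
Of pass1, pass2, pass3, rej1, rej2 only 3 to 5 are there at a start; the rules pass over those that are not, and their reading is None.
Of heldp, heldr only 1 to 1 are there at a start; the rules pass over those that are not, and their reading is None.
At some moment in a run one of pass1, pass2, pass3, rej1, rej2 may be knocked a few centimetres aside while the robot is not near it.
It also fails if it takes over 210 s, if anything falls off the work surface, if the arm or the gripper's body presses on something with over 40 N, if the wrist force passes 120 N, or if a joint passes its speed limit or range.

## Working session

There is one attempt and no reset: what is moved stays moved. The work goes in short steps, Python scripts to look and compute and a tool call to move; the robot and the scene stay as the last step left them, time stands still between calls to the robot, and variables do not carry over. Pictures are saved under pics/ and viewed, and the job is handed in when it is done.

Besides the shell and the picture viewer there is one more tool, called after "Emit:" as name(argument=value, ...) on one line, values as JSON. apply_moves: Moves the arm, as the interface text tells. Its arguments: {"type":"object","properties":{"moves":{"type":"array","items":{"type":"array","items":{"type":"number"}}},"newtons":{"type":"number"}},"required":["moves"]}

```bash
ls -la; mkdir -p pics; python3 - <<'E'
from station import arm, eyes, job, outline_of
import cv2, numpy as np
print(arm.get_state())
for n in ["scene","side","wrist"]:
    f=eyes.grab_frame(n)
    print(n,f["camera_matrix"].tolist(),np.round(f["extrinsics"],4).tolist(),f.keys(),(f["z_map"]>0).mean())
    cv2.imwrite(f"pics/a_{n}.png",cv2.cvtColor(f["color"],cv2.COLOR_RGB2BGR))
    np.save(f"pics/a_{n}.npy",f["z_map"])
E
```

```text
total 12
drwxr-xr-x  3 agent agent 4096 Dec  7 02:45 .
drwxr-xr-x 23 root  root  4096 Dec  7 02:45 ..
drwxr-xr-x  2 agent agent 4096 Dec  7 02:45 pics
{'t': 0.0, 'q': array([ 2.88106043e-01,  3.59371159e-01,  1.10854260e-02, -3.85334834e-04,
       -1.22409210e+00, -2.88119554e-01]), 'qd': array([-0.00063508,  0.00146305,  0.0009189 ,  0.00110998,  0.00088664,
       -0.00090159]), 'joint_efforts': array([-8.00930356e-04, -5.82726967e+01,  2.93058443e+01,  6.99745238e+00,
        6.93249181e-03, -2.06530804e-04]), 'eef_pos': array([ 6.74519345e-01, -7.49432509e-06,  2.25638076e-01]), 'ee_rot': array([ 3.13997339e+00, -1.02123228e-04, -1.57094098e+00]), 'force': array([-0.50230728, -0.82290519, -0.34294806]), 'moment': array([-0.04564304, -0.00370462,  0.08666572]), 'width': 0.08749925473189286}
scene [[479.8847313226355, 0.0, 258.36511842496407], [0.0, 479.8847313226355, 197.5988244710483], [0.0, 0.0, 1.0]] [[-0.0472, -0.8582, 0.5111, 1.2178], [0.9989, -0.0377, 0.0289, 0.0321], [-0.0055, 0.5119, 0.859, 1.2136], [0.0, 0.0, 0.0, 1.0]] dict_keys(['color', 'z_map', 'camera_matrix', 'extrinsics', 'shot']) 0.9960378011067709
side [[366.57430859355486, 0.0, 252.6885908297571], [0.0, 366.57430859355486, 193.097884683806], [0.0, 0.0, 1.0]] [[-0.9562, 0.2198, -0.1933, 0.3647], [-0.2922, -0.676, 0.6765, 0.5435], [0.018, 0.7034, 0.7106, 0.6441], [0.0, 0.0, 0.0, 1.0]] dict_keys(['color', 'z_map', 'camera_matrix', 'extrinsics', 'shot']) 0.9960683186848959
wrist [[297.3186396354542, 0.0, 262.706483321615], [0.0, 297.3186396354542, 188.40155455789863], [0.0, 0.0, 1.0]] [[-1.0, -0.0002, 0.0026, 0.6743], [-0.0006, -0.9618, -0.2739, -0.0731], [0.0025, -0.2739, 0.9618, 0.3838], [0.0, 0.0, 0.0, 1.0]] dict_keys(['color', 'z_map', 'camera_matrix', 'extrinsics', 'shot']) 0.9761912027994791
```

View pics/a_scene.png

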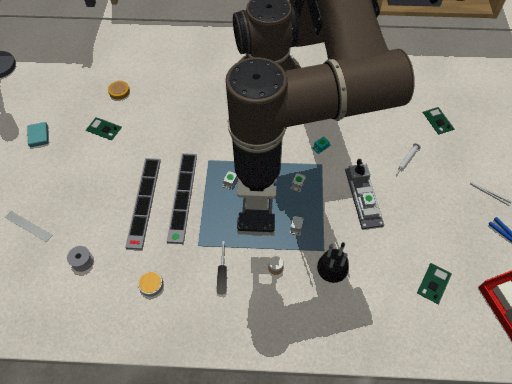

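View pics/a_side.png

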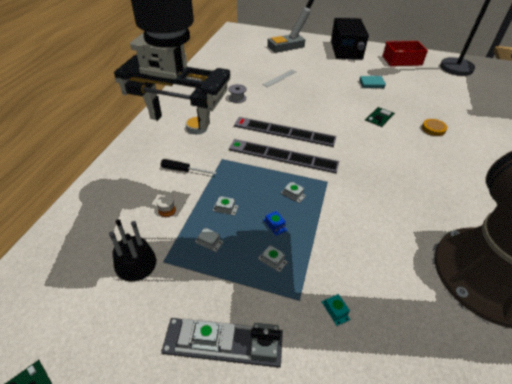

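View pics/a_wrist.png

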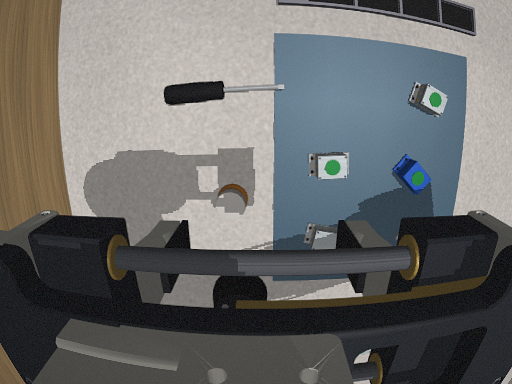

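The side view shows three green-tagged modules on the mat at (225,204), (293,190) and (274,257). The untagged module is at (208,239), the blue look-alike at (275,222) and the turquoise one at (337,308). The held PASS module is at (206,333). No red-bar modules are visible. The PASS tray is the one nearer the mat.

```bash
cat > h.py <<'E'
from station import arm, eyes, job, outline_of
import cv2, numpy as np
def cloud(f,wrist=False):
    z=f["z_map"]; K=f["camera_matrix"]; T=f["extrinsics"]
    v,u=np.mgrid[0:384,0:512].astype(float)
    a=(u-K[0,2])/K[0,0]; b=(v-K[1,2])/K[1,1]
    if wrist:
        r=np.hypot(a,b); s=np.where(r>1e-9,np.tan(np.minimum(r,1.5))/np.maximum(r,1e-9),1)
        a,b=a*s,b*s
    P=np.stack([a*z,-b*z,-z],-1)@T[:3,:3].T+T[:3,3]
    P[z<=0]=np.nan
    return P
def save(f,name,box=None,k=1):
    im=cv2.cvtColor(f["color"],cv2.COLOR_RGB2BGR)
    if box: im=im[box[1]:box[3],box[0]:box[2]]
    if k>1: im=cv2.resize(im,None,fx=k,fy=k,interpolation=cv2.INTER_CUBIC)
    cv2.imwrite(f"pics/{name}.png",im)
E
python3 - <<'E'
from h import *
for n in ["side","wrist","scene"]:
    f=eyes.grab_frame(n); P=cloud(f,n=="wrist"); 
    if n!="scene": np.savez(f"pics/b_{n}.npz",P=P,c=f["color"])
    for l in ["pass1_mid","rej1_mid","fresh_mid","heldp_mid","heldr_mid","knob_grip","holder","ptray","rtray_n1","jar","caddy","driver"]:
        try:
            for d in outline_of(l,f)[:6]:
                p=P[d["region"]]; zz=p[:,2]; top=p[zz>np.nanpercentile(zz,50)]
                print(n,l,round(d["score"],2),[int(x) for x in d["extent"]],np.round(np.nanmedian(top,0),4),np.round(np.nanpercentile(zz,95),4))
        except Exception as e: print(n,l,e)
E
```

```text
side pass1_mid 0.8 [282, 183, 303, 204] [ 0.4431 -0.0909  0.0243] 0.0257
side rej1_mid 0.69 [227, 138, 341, 174] [ 0.5077 -0.229   0.006 ] 0.008
side rej1_mid 0.15 [213, 196, 235, 216] [0.5858 0.0027 0.0243] 0.0259
side fresh_mid 0.73 [199, 225, 223, 250] [0.5864 0.1059 0.0242] 0.0256
side heldp_mid 0.92 [191, 322, 220, 346] [0.5093 0.3064 0.0409] 0.042
side heldp_mid 0.58 [280, 183, 305, 203] [ 0.4438 -0.0911  0.0242] 0.0256
side heldr_mid 0.62 [282, 181, 303, 201] [ 0.4437 -0.0915  0.0244] 0.0257
side heldr_mid 0.55 [226, 141, 339, 175] [ 0.5063 -0.2306  0.006 ] 0.0081
side knob_grip 0.76 [246, 327, 280, 349] [0.4109 0.2876 0.0626] 0.0641
side knob_grip 0.44 [197, 227, 222, 248] [0.5871 0.1063 0.0241] 0.0256
side holder 0.8 [161, 317, 280, 365] [0.4335 0.3016 0.0286] 0.0605
side holder 0.48 [229, 138, 339, 172] [ 0.5082 -0.2296  0.0059] 0.0081
side ptray 0.59 [227, 137, 339, 172] [ 0.5069 -0.2308  0.006 ] 0.0081
side rtray_n1 0.55 [235, 115, 337, 146] [ 0.5408 -0.3378  0.006 ] 0.0082
side rtray_n1 0.17 [159, 199, 176, 217] [0.713  0.0514 0.0342] 0.0354
side rtray_n1 0.16 [282, 181,
[... 1395 characters left out ...]
p_mid 0.47 [359, 190, 375, 208] [0.5121 0.3045 0.0433] 0.046
scene heldp_mid 0.23 [356, 160, 361, 177] [0.4137 0.285  0.0648] 0.0675
scene heldr_mid 0.52 [168, 150, 197, 246] [ 0.5297 -0.2327  0.0092] 0.0124
scene heldr_mid 0.41 [126, 154, 156, 251] [ 0.5577 -0.3429  0.0094] 0.0124
scene holder 0.83 [348, 159, 386, 232] [0.4347 0.2887 0.0316] 0.0565
scene ptray 0.7 [164, 152, 197, 243] [ 0.5355 -0.2327  0.0092] 0.0124
scene rtray_n1 0.75 [123, 157, 158, 248] [ 0.5573 -0.3432  0.0094] 0.0124
scene jar 0.78 [266, 257, 284, 277] [0.7159 0.0486 0.0374] 0.0407
scene caddy 0.7 [319, 244, 348, 283] [0.7134 0.2014 0.0581] 0.1154
scene driver 0.89 [215, 243, 228, 293] [ 0.7639 -0.0938  0.0258] 0.0283
```

Emit:
apply_moves(moves=[[1,-0.028,0.022,0,0],[1,-0.028,0.022,0,0],[1,-0.028,0.022,0,0],[1,-0.028,0.022,0,0],[1,-0.028,0.022,0,0],[1,-0.028,0.022,0,0],[1,-0.028,0.022,0,0],[1,-0.028,0.022,0,0],[1,-0.026,0.024,0,0],[1,0,0,0,0],[1,0,0,0,0],[1,0,0,0,0]])

```text
t: 3.1
eef_pos: [0.475, 0.2501, 0.2268]
ee_rot: [-3.141, 0.0, -1.57]
force: [-0.2, -0.5, 0.6]
width: 0.0878
```

```bash
python3 - <<'E'
from h import *
s=arm.get_state(); print(s["q"],s["eef_pos"],s["ee_rot"])
f=eyes.grab_frame("wrist"); P=cloud(f,True); save(f,"c1"); np.savez("pics/c1.npz",P=P,c=f["color"])
for l in ["pass1_mid","fresh_mid","heldp_mid","knob_grip","holder"]:
    for d in outline_of(l,f)[:6]:
        p=P[d["region"]]; zz=p[:,2]; top=p[zz>np.nanpercentile(zz,95)-0.003]
        r=cv2.minAreaRect(top[:,:2].astype(np.float32)*1000)
        print(l,round(d["score"],2),[int(x) for x in d["extent"]],np.round(np.nanmedian(top,0),4),np.round(np.nanpercentile(zz,95),4),r)
E
```

```text
[ 8.50138906e-01  1.30961413e-01 -2.92367774e-01  1.58544651e-04
 -1.14707574e+00 -8.49202992e-01] [0.47501623 0.25013578 0.22678917] [-3.14122559e+00  1.98351040e-04 -1.56979522e+00]
fresh_mid 0.95 [155, 36, 197, 70] [0.5853 0.1051 0.0257] 0.0269 ((586.0762939453125, 104.91156005859375), (30.777673721313477, 38.42542266845703), 80.44834899902344)
heldp_mid 0.9 [215, 194, 253, 225] [0.5079 0.305  0.0423] 0.0435 ((508.12554931640625, 305.69793701171875), (36.939247131347656, 30.65357780456543), 11.669264793395996)
knob_grip 0.85 [295, 188, 339, 209] [0.4108 0.2858 0.0644] 0.0655 ((410.4686279296875, 286.40423583984375), (46.707008361816406, 12.134809494018555), 11.776482582092285)
holder 0.89 [178, 164, 336, 232] [0.4113 0.2857 0.0642] 0.0634 ((410.55908203125, 286.7533264160156), (47.026641845703125, 12.781366348266602), 11.776480674743652)
```

View pics/c1.png

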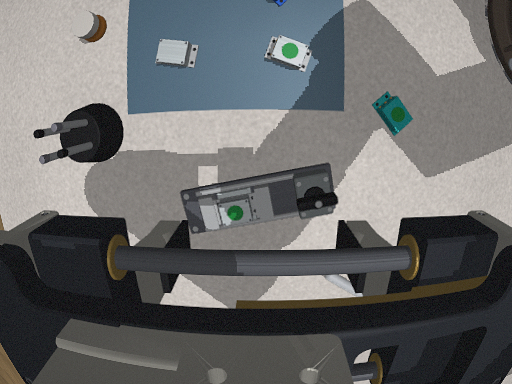

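Emit:
apply_moves(moves=[[1,0,0,0,0.1143],[1,0,0,0,0.1143],[1,0,0,0,0.1143],[1,0,0,0,0.1143],[1,0,0,0,0.1143],[1,0,0,0,0.1143],[1,0,0,0,0.1143],[1,0,0,0,0.1143],[1,0,0,0,0.1143],[1,0,0,0,0.1143],[1,0,0,0,0.1143],[1,0,0,0,0.1143]])

```text
t: 4.4
eef_pos: [0.4753, 0.2495, 0.2264]
ee_rot: [-3.141, -0.0, -2.949]
force: [0.3, 0.7, -0.2]
width: 0.0878
```

```bash
cat >> h.py <<'E'
def delta(x,y,z=None,yaw=None):
    s=arm.get_state(); p=s["eef_pos"]; th=s["ee_rot"][2]
    d=np.array([x-p[0],y-p[1]]); c,sn=np.cos(th),np.sin(th)
    tx=d@[c,sn]; ty=d@[sn,-c]
    dz=None if z is None else round(p[2]-z,4)
    turn=None
    if yaw is not None:
        turn=round(-((yaw-th+np.pi)%(2*np.pi)-np.pi),4)
    print("at",np.round(p,4),"yaw",round(th,4),"q",np.round(s["q"],2),"| tool dx,dy,dz,turn:",round(tx,4),round(ty,4),dz,turn,"F",np.round(s["force"],1),"w",round(s["width"],4))
E
python3 - <<'E'
from h import *
delta(0.4107,0.2863,0.047,np.radians(-168.5))
f=eyes.grab_frame("wrist"); P=cloud(f,True); save(f,"c2")
for l in ["heldp_mid","knob_grip"]:
    for d in outline_of(l,f)[:6]:
        p=P[d["region"]]; zz=p[:,2]; top=p[zz>np.nanpercentile(zz,95)-0.003]
        r=cv2.minAreaRect(top[:,:2].astype(np.float32)*1000)
        print(l,round(d["score"],2),[int(x) for x in d["extent"]],np.round(np.nanmedian(top,0),4),np.round(np.nanpercentile(zz,95),4),r)
E
```

```text
at [0.4753 0.2495 0.2264] yaw -2.9491 q [ 0.85  0.13 -0.29  0.   -1.15 -2.23] | tool dx,dy,dz,turn: 0.0564 0.0485 0.1794 -0.0082 F [ 0.3  0.7 -0.2] w 0.0878
heldp_mid 0.67 [288, 183, 314, 220] [0.5074 0.3055 0.0423] 0.0434 ((507.792724609375, 305.9851989746094), (37.9693489074707, 30.072492599487305), 12.492072105407715)
knob_grip 0.85 [291, 98, 318, 143] [0.4097 0.2863 0.0643] 0.0655 ((410.55987548828125, 286.1382141113281), (46.04340744018555, 12.149399757385254), 12.159229278564453)
```

View pics/c2.png

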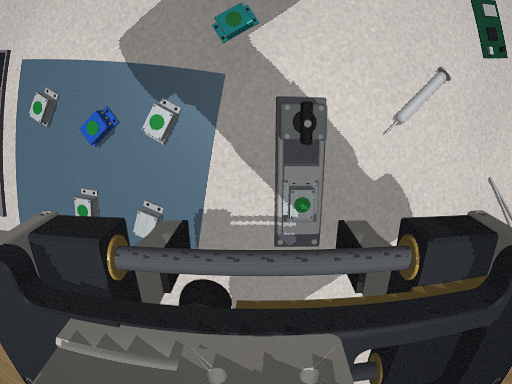

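Emit:
apply_moves(moves=[[1,0.019,0.016,0.02,-0.015],[1,0.019,0.016,0.02,0],[1,0.0184,0.0165,0.02,0],[1,0,0,0.03,0],[1,0,0,0.03,0],[1,0,0,0.03,0],[1,0,0,0.029,0],[1,0,0,0,0],[1,0,0,0,0]])

```text
t: 5.3
eef_pos: [0.4094, 0.2848, 0.0469]
ee_rot: [-3.139, -0.002, -2.925]
force: [0.7, 0.8, 0.3]
width: 0.0875
```

```bash
python3 - <<'E'
from h import *
delta(0.4107,0.2863,0.047,np.radians(-168.0))
f=eyes.grab_frame("wrist"); P=cloud(f,True); save(f,"c3")
for l in ["heldp_mid","knob_grip"]:
    for d in outline_of(l,f)[:6]:
        p=P[d["region"]]; zz=p[:,2]; top=p[zz>np.nanpercentile(zz,95)-0.003]
        r=cv2.minAreaRect(top[:,:2].astype(np.float32)*1000)
        print(l,round(d["score"],2),[int(x) for x in d["extent"]],np.round(np.nanmedian(top,0),4),np.round(np.nanpercentile(zz,95),4),r)
E
```

```text
at [0.4094 0.2848 0.0469] yaw -2.9248 q [ 1.    0.27 -0.59  0.   -0.71 -2.36] | tool dx,dy,dz,turn: -0.0016 0.0012 -0.0001 0.0074 F [0.7 0.8 0.3] w 0.0875
knob_grip 0.63 [242, 201, 287, 285] [0.3998 0.285  0.0641] 0.065 ((409.8639831542969, 286.392578125), (46.99384689331055, 11.878662109375), 11.442359924316406)
```

View pics/c3.png

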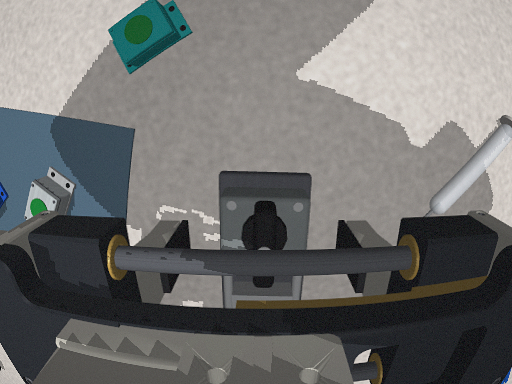

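Emit:
apply_moves(moves=[[1,-0.001,0.0013,0,0.01],[-1,0,0,0,0],[-1,0,0,0,0],[-1,0,0,0,0],[-1,0,0,0,0],[-1,0,0,0,0],[-1,0,0,0,0],[-1,0,0,0,0],[-1,0,0,0,0],[-1,0,0,0,0],[-1,0,0,0,0]], newtons=60)

```text
t: 6.37
eef_pos: [0.4104, 0.2872, 0.0475]
ee_rot: [-3.142, -0.0, -2.937]
force: [-0.3, -0.7, 0.4]
width: 0.0266
```

Emit:
apply_moves(moves=[[-1,0,0,0,0],[-1,0,0,0,0],[-1,0,0,0,0],[-1,0,0,0,0],[-1,0,0,0,0]])

```text
t: 6.78
eef_pos: [0.4106, 0.2859, 0.0475]
ee_rot: [-3.14, -0.001, -2.937]
force: [3.5, -5.7, 0.9]
width: 0.0114
```

Emit:
apply_moves(moves=[[-1,0,0,0,-0.06],[-1,0,0,0,-0.06],[-1,0,0,0,-0.06],[-1,0,0,0,-0.06],[-1,0,0,0,-0.06],[-1,0,0,0,-0.06],[-1,0,0,0,-0.06],[-1,0,0,0,-0.06],[-1,0,0,0,-0.06],[-1,0,0,0,-0.06],[-1,0,0,0,-0.06],[-1,0,0,0,-0.06]])

```text
t: 7.78
eef_pos: [0.4108, 0.2855, 0.0475]
ee_rot: [-3.14, -0.002, -2.214]
force: [6.5, -8.4, 0.7]
width: 0.0113
```

```bash
python3 - <<'E'
from h import *
delta(0.4107,0.2863,0.047,-2.937+2.4); print(arm.get_state()["moment"])
f=eyes.grab_frame("wrist"); save(f,"c4")
E
```

```text
at [0.4108 0.2855 0.0475] yaw -2.2143 q [ 1.    0.27 -0.59  0.   -0.71 -1.65] | tool dx,dy,dz,turn: -0.0006 0.0005 0.0005 -1.6773 F [ 6.5 -8.4  0.7] w 0.0113
[-2.62134193 -2.41805124 -0.01410645]
```

View pics/c4.png

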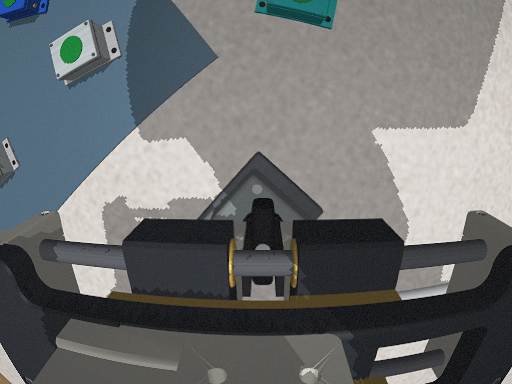

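Emit:
apply_moves(moves=[[-1,0,0,0,-0.11],[-1,0,0,0,-0.11],[-1,0,0,0,-0.11],[-1,0,0,0,-0.11],[-1,0,0,0,-0.11],[-1,0,0,0,-0.11],[-1,0,0,0,-0.11],[-1,0,0,0,-0.11],[-1,0,0,0,-0.11],[-1,0,0,0,-0.11],[-1,0,0,0,-0.11],[-1,0,0,0,-0.11]])

```text
t: 8.83
eef_pos: [0.4114, 0.2856, 0.0476]
ee_rot: [3.141, -0.002, -0.892]
force: [11.0, -8.5, -2.7]
width: 0.0114
```

Emit:
apply_moves(moves=[[-1,0,0,0,-0.08],[-1,0,0,0,-0.08],[-1,0,0,0,-0.08],[-1,0,0,0,-0.08],[-1,0,0,0,-0.06],[-1,0,0,0,0],[-1,0,0,0,0]])

```text
t: 9.42
eef_pos: [0.4115, 0.2857, 0.0476]
ee_rot: [3.14, -0.002, -0.518]
force: [10.6, -8.4, -2.4]
width: 0.0117
```

```bash
python3 - <<'E'
from h import *
delta(0.4107,0.2863,0.047,-2.937+2.4); print(arm.get_state()["moment"])
f=eyes.grab_frame("wrist"); save(f,"c5")
f=eyes.grab_frame("side"); save(f,"c5s",(130,290,310,380),4)
E
```

```text
at [0.4115 0.2857 0.0476] yaw -0.5182 q [ 1.    0.27 -0.59  0.   -0.71  0.05] | tool dx,dy,dz,turn: -0.001 -0.0001 0.0006 0.0188 F [10.6 -8.4 -2.4] w 0.0117
[-3.03087788 -4.2002773  -0.62869708]
```

View pics/c5s.png

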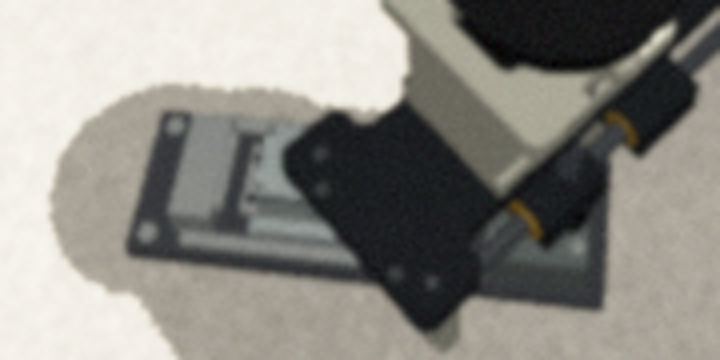

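Emit:
apply_moves(moves=[[-1,0,0,0,0.02],[1,0,0,0,0],[1,0,0,0,0],[1,0,0,0,0],[1,0,0,0,0],[1,0,0,0,0],[1,0,0,-0.03,0],[1,0,0,-0.04,0],[1,0,0,-0.04,0],[1,0,0,-0.04,0],[1,0,0,-0.03,0],[1,0,0,0,0]])

```text
t: 10.52
eef_pos: [0.4128, 0.2897, 0.2348]
ee_rot: [-3.131, -0.002, -0.536]
force: [0.4, 0.6, -0.1]
width: 0.0789
```

```bash
python3 - <<'E'
from h import *
delta(0.47,0.25,0.2,-1.37)
f=eyes.grab_frame("wrist"); save(f,"c6")
f=eyes.grab_frame("side"); save(f,"c6s",(130,290,310,380),4)
E
```

```text
at [0.4128 0.2897 0.2348] yaw -0.536 q [ 1.    0.06 -0.35  0.   -1.14  0.03] | tool dx,dy,dz,turn: 0.0695 0.0049 0.0348 0.834 F [ 0.4  0.6 -0.1] w 0.0789
```

View pics/c6s.png

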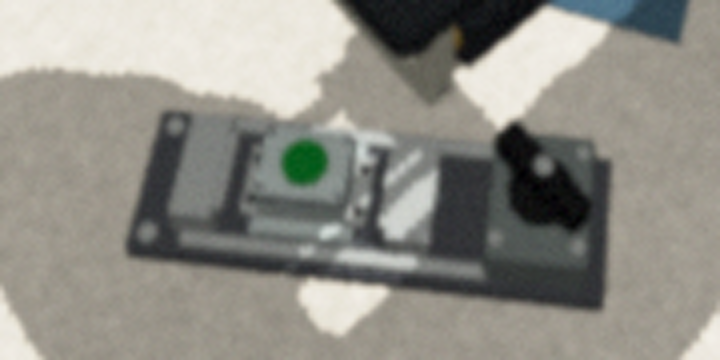

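View pics/c6.png

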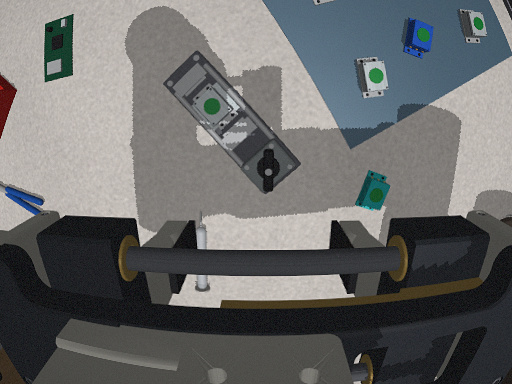

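Emit:
apply_moves(moves=[[1,0,0,0,-0.12],[1,0,0,0,-0.12],[1,0,0,0,-0.12],[1,0,0,0,-0.12],[1,0,0,0,-0.12],[1,0,0,0,-0.12],[1,0,0,0,-0.025],[1,0.03,0,0.02,0],[1,0.03,0,0.02,0],[1,0,0,0,0],[1,0,0,0,0]])

```text
t: 11.53
eef_pos: [0.4688, 0.2984, 0.1839]
ee_rot: [3.138, 0.005, 0.206]
force: [-0.5, -0.1, 0.1]
width: 0.0874
```

```bash
cat >> h.py <<'E'
def look(labels,name,cam="wrist"):
    f=eyes.grab_frame(cam); P=cloud(f,cam=="wrist"); save(f,name); np.savez(f"pics/{name}.npz",P=P,c=f["color"])
    for l in labels:
        for d in outline_of(l,f)[:6]:
            p=P[d["region"]]; p=p[~np.isnan(p[:,2])]; zz=p[:,2]
            if len(p)<10: continue
            h=np.percentile(zz,90); top=p[abs(zz-h)<0.003]
            r=cv2.minAreaRect(top[:,:2].astype(np.float32)*1000)
            print(l,round(d["score"],2),[int(x) for x in d["extent"]],"med",np.round(np.median(top,0),4),"rect",np.round(r[0],1),np.round(r[1],1),round(r[2],1))
    return f,P
E
python3 - <<'E'
from h import *
delta(0.508,0.3057,0.027,np.radians(12))
look(["heldp_mid","holder","knob_grip"],"c7")
E
```

```text
at [0.4688 0.2984 0.1839] yaw 0.2061 q [ 0.92  0.2  -0.31 -0.   -1.07  0.86] | tool dx,dy,dz,turn: 0.0399 0.0009 0.1569 -0.0033 F [-0.5 -0.1  0.1] w 0.0874
heldp_mid 0.82 [249, 111, 279, 161] med [0.5092 0.3061 0.0421] rect [508.4 305.8] [38.  30.3] 11.4
heldp_mid 0.37 [243, 216, 281, 244] med [0.4128 0.2861 0.0643] rect [411. 287.] [11.8 46.5] 59.1
holder 0.85 [233, 69, 293, 248] med [0.4159 0.293  0.036 ] rect [410.9 286.6] [42.7 55.5] 10.2
holder 0.54 [251, 114, 278, 160] med [0.5092 0.3062 0.0421] rect [508.4 305.8] [38.  30.3] 11.4
knob_grip 0.7 [243, 214, 284, 248] med [0.413  0.286  0.0644] rect [411.4 286.7] [11.8 45.7] 59.1
```

View pics/c7.png

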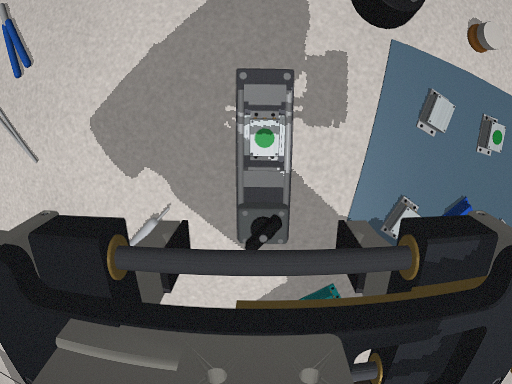

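Emit:
apply_moves(moves=[[1,0.02,0,0.02,0],[1,0.0203,0.001,0.02,0.008],[1,0,0,0.035,0],[1,0,0,0.035,0],[1,0,0,0.02,0],[1,0,0,0,0],[1,0,0,0,0]])

```text
t: 12.32
eef_pos: [0.5084, 0.3069, 0.058]
ee_rot: [3.141, 0.001, 0.2]
force: [-0.0, 1.3, 1.3]
width: 0.0878
```

```bash
python3 - <<'E'
from h import *
delta(0.5084,0.3058,0.027,np.radians(11.5))
look(["heldp_mid"],"c8")
E
```

```text
at [0.5084 0.3069 0.058 ] yaw 0.2004 q [ 0.87  0.39 -0.38  0.   -0.81  0.9 ] | tool dx,dy,dz,turn: -0.0002 0.001 0.031 -0.0003 F [-0.   1.3  1.3] w 0.0878
heldp_mid 0.72 [242, 174, 290, 252] med [0.5107 0.3059 0.0422] rect [509.2 305.7] [38.  30.2] 11.3
```

View pics/c8.png

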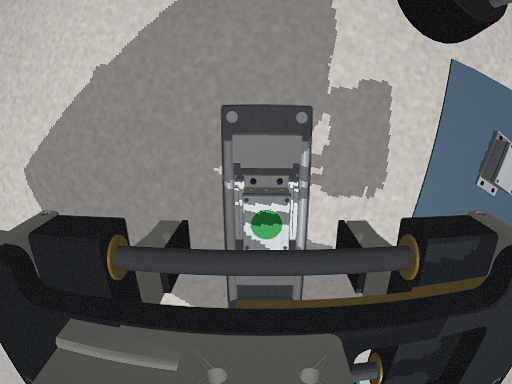

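Emit:
apply_moves(moves=[[0.3,0.0005,0.001,0.011,0],[0.3,0,0,0.02,0],[-1,0,0,0,0],[-1,0,0,0,0],[-1,0,0,0,0],[-1,0,0,0,0],[-1,0,0,0,0],[-1,0,0,0,0],[-1,0,0,0,0],[-1,0,0,0,0],[-1,0,0,0,0],[-1,0,0,0,0]], newtons=25)

```text
t: 13.42
eef_pos: [0.5096, 0.3061, 0.0269]
ee_rot: [-3.141, -0.0, 0.2]
force: [-1.9, -0.5, 4.1]
width: 0.0297
```

Emit:
apply_moves(moves=[[-1,0,0,0,0],[-1,0,0,-0.005,0],[-1,0,0,-0.01,0],[-1,0,0,-0.02,0],[-1,0,0,-0.035,0],[-1,0,0,-0.04,0],[-1,0,0,-0.04,0],[-1,0,0,0,0]])

```text
t: 14.08
eef_pos: [0.5131, 0.3086, 0.1862]
ee_rot: [-3.136, -0.012, 0.201]
force: [1.0, 0.5, 0.9]
width: 0.0297
```

```bash
python3 - <<'E'
from h import *
delta(0.5,-0.1,0.2,0)
look(["heldp_mid"],"c9")
E
```

```text
at [0.5131 0.3086 0.1862] yaw 0.201 q [ 0.87  0.26 -0.23  0.   -1.07  0.9 ] | tool dx,dy,dz,turn: -0.0944 0.3978 -0.0138 0.201 F [1.  0.5 0.9] w 0.0297
heldp_mid 0.61 [232, 189, 293, 250] med [0.5216 0.3109 0.2015] rect [520.9 310.9] [20.2 30.1] 11.8
```

View pics/c9.png

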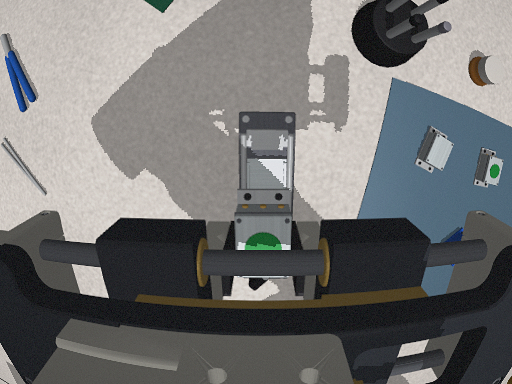

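Emit:
apply_moves(moves=[[-1,0,0,-0.02,0.1],[-1,0,0,0,0.1],[-1,-0.01,0.035,0,0],[-1,-0.01,0.04,0,0],[-1,-0.01,0.04,0,0],[-1,-0.01,0.04,0,0],[-1,-0.01,0.04,0,0],[-1,0,0.04,0,0],[-1,0,0.04,0,0],[-1,0,0.04,0,0],[-1,0,0.04,0,0],[-1,0,0.04,0,0]])

```text
t: 15.18
eef_pos: [0.4579, -0.0908, 0.1958]
ee_rot: [-3.142, 0.002, -0.0]
force: [0.1, -0.4, -1.5]
width: 0.03
```

Emit:
apply_moves(moves=[[-1,0,0.04,0,0],[-1,0,0.03,0,0],[-1,0,0,0,0],[-1,0,0,0,0]])

```text
t: 15.52
eef_pos: [0.458, -0.1605, 0.1952]
ee_rot: [-3.141, 0.003, -0.004]
force: [0.0, 0.3, -1.0]
width: 0.0299
```

```bash
python3 - <<'E'
from h import *
delta(0.5,-0.23,0.2,0)
look(["ptray","pass1_mid"],"d1")
E
```

```text
at [ 0.458  -0.1605  0.1952] yaw -0.0043 q [ 0.07  0.07 -0.44 -0.   -1.07  1.5 ] | tool dx,dy,dz,turn: 0.0423 0.0694 -0.0048 -0.0043 F [ 0.   0.3 -1. ] w 0.0299
ptray 0.88 [303, 4, 344, 220] med [ 0.5727 -0.2311  0.0088] rect [ 522.4 -231.5] [ 47.3 264.7] 89.3
pass1_mid 0.88 [191, 157, 225, 205] med [ 0.4443 -0.0952  0.0263] rect [443.8 -94.8] [30.9 38.6] 69.9
```

View pics/d1.png

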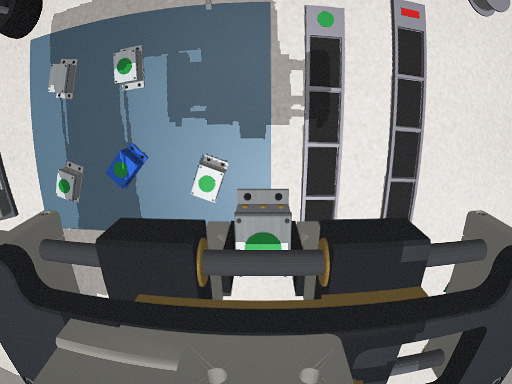

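```bash
cat >> h.py <<'E'
def pockets(P,c,d=None):
    g=c.max(-1).astype(int)
    m=(g<75)&(P[...,2]<0.0075)&(P[...,2]>-0.003)&(P[...,1]<-0.19)&(P[...,1]>-0.29)&(P[...,0]>0.33)&(P[...,0]<0.75)
    n,lab,st,ce=cv2.connectedComponentsWithStats(m.astype(np.uint8),connectivity=4)
    for i in range(1,n):
        if st[i,4]<150: continue
        p=P[lab==i]; r=cv2.minAreaRect(p[:,:2].astype(np.float32)*1000)
        print("pix",ce[i].round(),"area",st[i,4],"rect",np.round(r[0],1),np.round(r[1],1),round(r[2],2),"z",round(float(np.median(p[:,2])),4))
E
python3 - <<'E'
from h import *
d=np.load("pics/d1.npz"); pockets(d["P"],d["c"])
P,c=d["P"],d["c"]
m=(c[...,1]>c[...,0]+60)&(c[...,1]>c[...,2]+60)&(P[...,1]<-.19)
print(np.median(P[m],0))
E
```

```text
pix [324.  62.] area 1445 rect [ 584.8 -233. ] [36.5 59.6] 89.51 z 0.0043
pix [323. 116.] area 1439 rect [ 519.2 -231.6] [59.4 35.4] 0.56 z 0.0043
pix [321. 171.] area 1343 rect [ 452.5 -230.9] [60.2 37.1] 1.05 z 0.0043
pix [318. 210.] area 559 rect [ 399.5 -230.4] [36.  33.7] 89.42 z 0.0044
[ 5.22380109e-01 -3.99233207e-01 -2.33329279e-04]
```

Emit:
apply_moves(moves=[[-1,0.032,0.018,0.01,0.008],[-1,0.032,0.018,0.015,0],[-1,0.032,0.018,0.02,0],[-1,0.031,0.0175,0.02,0],[-1,0,0,0.02,0],[-1,0,0,0.02,0],[-1,0,0,0,0],[-1,0,0,0,0]])

```text
t: 16.33
eef_pos: [0.5851, -0.2299, 0.0906]
ee_rot: [-3.141, 0.003, -0.007]
force: [-0.2, -0.2, 0.8]
width: 0.0301
```

```bash
python3 - <<'E'
from h import *
delta(0.585,-0.2325,0.014,-0.012)
f,P=look(["ptray"],"d2"); pockets(P,f["color"])
E
```

```text
at [ 0.5851 -0.2299  0.0906] yaw -0.0066 q [-0.06  0.4  -0.26  0.   -0.91  1.63] | tool dx,dy,dz,turn: -0.0001 0.0026 0.0766 0.0054 F [-0.2 -0.2  0.8] w 0.0301
ptray 0.67 [237, 110, 298, 301] med [ 0.6294 -0.2338  0.009 ] rect [ 564.1 -232.2] [ 46.4 179.2] 89.2
pix [267. 173.] area 1306 rect [ 601.6 -232.8] [35.6 26.7] 89.61 z 0.0044
pix [266. 282.] area 285 rect [ 493.9 -231.5] [34.5 10.4] 89.04 z 0.0045
pix [265. 296.] area 245 rect [ 475.8 -230.9] [34.4  9.4] 89.79 z 0.0045
```

View pics/d2.png

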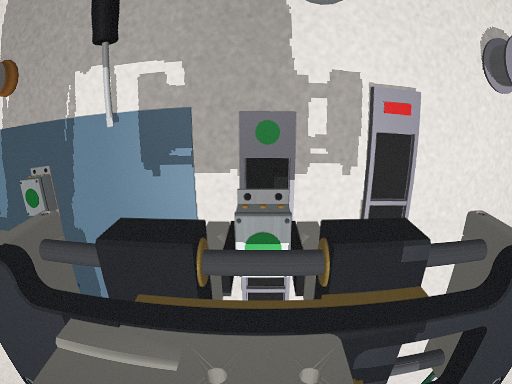

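Emit:
apply_moves(moves=[[-1,-0.0005,0.0026,0.02,0.005],[-1,0,0,0.02,0],[-1,0,0,0.02,0],[-1,0,0,0.012,0],[-1,0,0,0.004,0],[-1,0,0,0,0],[-1,0,0,0,0]])

```text
t: 17.02
eef_pos: [0.5862, -0.2338, 0.017]
ee_rot: [3.141, -0.002, -0.013]
force: [0.6, -0.7, 0.6]
width: 0.0297
```

```bash
python3 - <<'E'
from h import *
delta(0.5845,-0.2325,0.013,-0.012)
E
```

```text
at [ 0.5862 -0.2338  0.017 ] yaw -0.0128 q [-0.07  0.49 -0.32  0.   -0.76  1.63] | tool dx,dy,dz,turn: -0.0017 -0.0013 0.004 -0.0008 F [ 0.6 -0.7  0.6] w 0.0297
```

Emit:
apply_moves(moves=[[-1,-0.001,-0.001,0.002,0],[-1,0,0,0.001,0],[-1,0,0,0,0]])

```text
t: 17.27
eef_pos: [0.5845, -0.2327, 0.0132]
ee_rot: [3.142, -0.001, -0.013]
force: [-0.2, 0.3, -0.7]
width: 0.03
```

```bash
python3 - <<'E'
from h import *
delta(0.5845,-0.2325,0.013,-0.012)
E
```

```text
at [ 0.5845 -0.2327  0.0132] yaw -0.0133 q [-0.07  0.49 -0.33  0.   -0.75  1.63] | tool dx,dy,dz,turn: 0.0 -0.0002 0.0002 -0.0013 F [-0.2  0.3 -0.7] w 0.03
```

Emit:
apply_moves(moves=[[0.2,0,0,0,0],[0.2,0,0,0,0],[0.2,0,0,0,0],[0.2,0,0,0,0],[0.2,0,0,-0.01,0],[0.2,0,0,-0.03,0],[1,0,0,-0.04,0],[1,0,0,-0.04,0],[1,0,0,-0.04,0],[1,0,0,-0.03,0],[1,0,0,0,0]])

```text
t: 18.18
eef_pos: [0.5876, -0.2339, 0.2118]
ee_rot: [3.138, -0.012, -0.012]
force: [0.7, -0.9, 0.6]
width: 0.0804
```

```bash
python3 - <<'E'
from h import *
delta(0.444,-0.095,0.2,0.0)
f,P=look(["ptray","pass1_mid"],"d3")
f,P=look(["pass1_mid","fresh_mid"],"d3s","side")
E
```

```text
at [ 0.5876 -0.2339  0.2118] yaw -0.0123 q [-0.07  0.29 -0.12  0.   -1.15  1.63] | tool dx,dy,dz,turn: -0.1453 -0.1372 0.0118 -0.0123 F [ 0.7 -0.9  0.6] w 0.0804
ptray 0.83 [242, 110, 280, 300] med [ 0.6175 -0.2323  0.009 ] rect [ 521.8 -231.4] [ 46.8 263.4] 89.6
pass1_mid 0.67 [279, 183, 305, 204] med [ 0.4433 -0.0912  0.0245] rect [444.3 -93.1] [29.7 38. ] 69.4
pass1_mid 0.28 [229, 137, 337, 171] med [ 0.5172 -0.2257  0.0068] rect [ 503.7 -230.6] [ 50.5 302. ] 89.2
fresh_mid 0.86 [200, 224, 220, 251] med [0.5867 0.1052 0.0241] rect [586.8 105.7] [30.8 38.5] 78.0
```

View pics/d3.png

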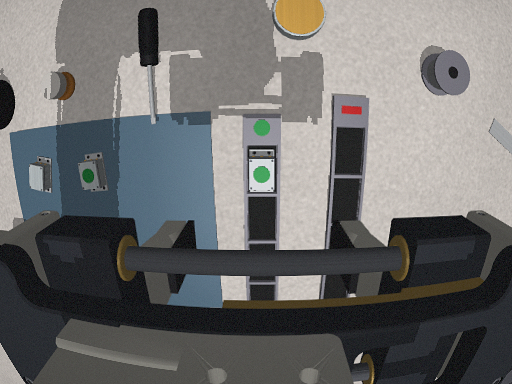

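View pics/d3s.png

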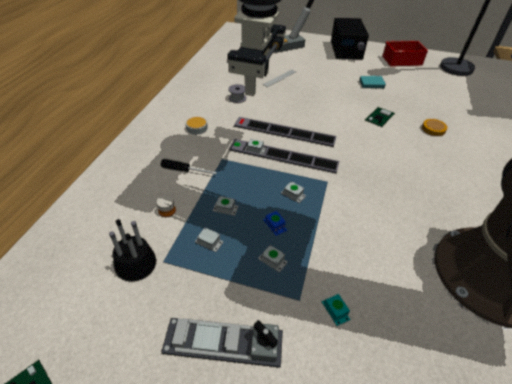

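Emit:
apply_moves(moves=[[0.3,-0.029,-0.0275,0,0],[0.3,-0.029,-0.0275,0,0],[0.3,-0.029,-0.0275,0,0],[0.3,-0.029,-0.0275,0,0],[0.3,-0.029,-0.0275,0,0],[0.3,0,0,0.02,0.113],[0.3,0,0,0.03,0.113],[0.3,0,0,0.03,0.112],[0.3,0,0,0.03,0],[0.3,0,0,0,0],[0.3,0,0,0,0]])

```text
t: 19.4
eef_pos: [0.4397, -0.0938, 0.0915]
ee_rot: [3.139, 0.004, -0.35]
force: [0.8, -0.6, 1.2]
width: 0.0571
```

```bash
python3 - <<'E'
from h import *
delta(0.444,-0.095,0.011,np.radians(-20))
f,P=look(["pass1_mid"],"d4")
E
```

```text
at [ 0.4397 -0.0938  0.0915] yaw -0.3503 q [ 0.23  0.13 -0.65  0.   -0.8   0.99] | tool dx,dy,dz,turn: 0.0045 -0.0003 0.0805 -0.0012 F [ 0.8 -0.6  1.2] w 0.0571
pass1_mid 0.68 [241, 155, 281, 217] med [ 0.445  -0.0949  0.0263] rect [444.  -94.7] [30.  38.1] 70.2
```

View pics/d4.png

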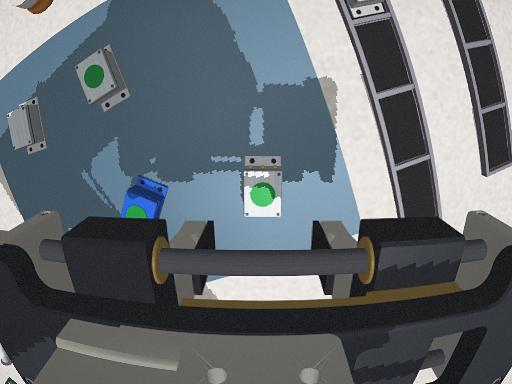

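```bash
python3 - <<'E'
from h import *
d=np.load("pics/d4.npz"); P,c=d["P"],d["c"].astype(int)
m=(c[...,2]>c[...,0]+70)&(c[...,2]>110)&(P[...,2]>0.002)&(P[...,2]<0.04)
p=P[m]; print(len(p),p.mean(0),p[:,2].max())
th=-0.35; D=p[:,:2]-[0.444,-0.0947]; tx=D@[np.cos(th),np.sin(th)]; ty=D@[np.sin(th),-np.cos(th)]
k=abs(tx)<0.02; print("ty range all",ty.min(),ty.max(),"near tx",ty[k].min() if k.any() else 0,ty[k].max() if k.any() else 0, tx.min(),tx.max())
E
```

```text
863 [0.47291334 0.00329044 0.01858196] 0.0280374831346184
ty range all -0.1319437702022059 -0.08424677371966864 near tx -0.1319437702022059 -0.08424677371966864 -0.02808595530276778 0.01027425911911563
```

Emit:
apply_moves(moves=[[0.2,0.0045,-0.0005,0.02,0],[0.2,0,0,0.025,0],[0.2,0,0,0.025,0],[0.2,0,0,0.0105,0],[0.2,0,0,0,0],[-1,0,0,0,0],[-1,0,0,0,0],[-1,0,0,0,0],[-1,0,0,0,0],[-1,0,0,0,0],[-1,0,0,0,0]])

```text
t: 20.42
eef_pos: [0.4464, -0.0943, 0.0133]
ee_rot: [-3.141, -0.002, -0.351]
force: [-1.1, -0.6, 8.4]
width: 0.0298
```

```bash
python3 - <<'E'
from h import *
delta(0.444,-0.0947,0.011,np.radians(-20))
E
```

```text
at [ 0.4464 -0.0943  0.0133] yaw -0.3509 q [ 0.23  0.27 -0.72  0.   -0.58  0.99] | tool dx,dy,dz,turn: -0.0021 0.0012 0.0023 -0.0019 F [-1.1 -0.6  8.4] w 0.0298
```

Emit:
apply_moves(moves=[[-1,0,0,-0.01,0],[-1,0,0,-0.03,0],[-1,0,0,-0.03,-0.113],[-1,0,0,-0.03,-0.113],[-1,0,0,0,-0.113],[-1,0.018,0.034,0,0],[-1,0.018,0.034,0,0],[-1,0.018,0.034,0,0],[-1,0.019,0.034,0,0],[-1,0,0,0,0],[-1,0,0,0,0]])

```text
t: 21.33
eef_pos: [0.5169, -0.233, 0.1116]
ee_rot: [-3.141, 0.001, -0.016]
force: [-0.8, -0.1, -1.1]
width: 0.0294
```

```bash
python3 - <<'E'
from h import *
delta(0.5185,-0.2317,0.014,-0.012)
f,P=look(["pass1_mid","ptray"],"d5"); pockets(P,f["color"])
E
```

```text
at [ 0.5169 -0.233   0.1116] yaw -0.0155 q [-0.08  0.29 -0.38 -0.   -0.91  1.63] | tool dx,dy,dz,turn: 0.0016 -0.0014 0.0976 -0.0035 F [-0.8 -0.1 -1.1] w 0.0294
pass1_mid 0.76 [235, 185, 293, 249] med [ 0.5244 -0.2326  0.1244] rect [ 523.7 -232.5] [20.9 30.1] 0.0
ptray 0.74 [235, 31, 287, 302] med [ 0.6218 -0.2324  0.0089] rect [ 522.8 -231.5] [ 46.4 263.7] 89.1
pix [264. 100.] area 389 rect [ 585.2 -232.4] [36.  59.3] 89.85 z 0.0044
pix [262. 170.] area 1423 rect [ 531.4 -231.5] [35.7 34.4] 89.34 z 0.0044
pix [263. 289.] area 679 rect [ 401.6 -230.4] [35.6 28.7] 88.69 z 0.0045
```

View pics/d5.png

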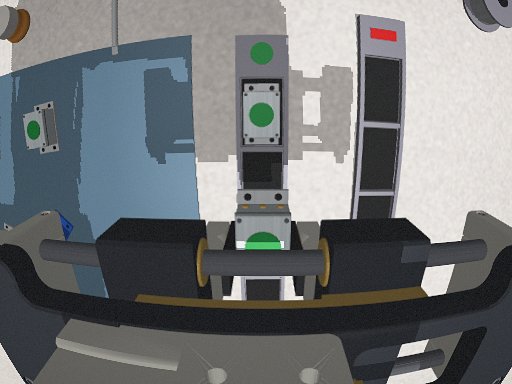

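Emit:
apply_moves(moves=[[-1,0.0025,-0.001,0.025,-0.003],[-1,0,0,0.03,0],[-1,0,0,0.025,0],[-1,0,0,0.01,0],[-1,0,0,0.004,0],[-1,0,0,0.001,0],[-1,0,0,0,0],[-1,0,0,0,0]])

```text
t: 22.15
eef_pos: [0.5203, -0.2303, 0.0185]
ee_rot: [3.141, -0.002, -0.009]
force: [0.3, 0.0, -0.7]
width: 0.0297
```

```bash
python3 - <<'E'
from h import *
delta(0.52,-0.2317,0.014,-0.012)
E
```

```text
at [ 0.5203 -0.2303  0.0185] yaw -0.0088 q [-0.07  0.4  -0.47  0.   -0.7   1.63] | tool dx,dy,dz,turn: -0.0002 0.0014 0.0045 0.0032 F [ 0.3  0.  -0.7] w 0.0297
```

Emit:
apply_moves(moves=[[-1,0,0.0012,0.0025,0],[-1,0,0,0.001,0],[-1,0,0,0,0],[0.2,0,0,0,0],[0.2,0,0,0,0],[0.2,0,0,0,0],[0.2,0,0,0,0],[0.2,0,0,-0.01,0],[0.2,0,0,-0.03,0],[0.2,0,0,-0.04,0],[0.2,0,0,-0.04,0],[0.2,0,0,-0.03,0]])

```text
t: 23.15
eef_pos: [0.5199, -0.2319, 0.1678]
ee_rot: [3.141, -0.003, -0.009]
force: [0.9, -0.7, -0.4]
width: 0.0526
```

```bash
python3 - <<'E'
from h import *
delta(0.443,0.108,0.2,0.0)
f,P=look(["pass1_mid","ptray"],"d6")
f,P=look(["pass1_mid","fresh_mid"],"d6s","side")
E
```

```text
at [ 0.5199 -0.2319  0.1678] yaw -0.009 q [-0.08  0.23 -0.31  0.   -1.03  1.64] | tool dx,dy,dz,turn: -0.0799 -0.3392 -0.0322 -0.009 F [ 0.9 -0.7 -0.4] w 0.0526
pass1_mid 0.72 [246, 149, 278, 199] med [ 0.5182 -0.2306  0.0282] rect [ 517.7 -230.5] [29.5 38. ] 90.0
ptray 0.94 [241, 49, 283, 301] med [ 0.5996 -0.2325  0.0089] rect [ 503.  -231.4] [ 46.8 302.2] 89.4
ptray 0.46 [4, 112, 28, 153] med [0.5861 0.1022 0.0262] rect [586.1 103.5] [32.3 38.1] 78.3
pass1_mid 0.65 [266, 143, 287, 158] med [ 0.5168 -0.2284  0.0264] rect [ 517.9 -229.1] [31.5 39.1] 86.9
fresh_mid 0.73 [198, 228, 223, 248] med [0.5865 0.1052 0.0242] rect [586.5 104.3] [30.9 38.2] 79.5
```

View pics/d6.png

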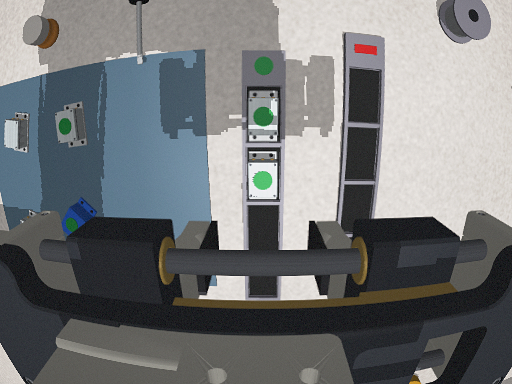

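View pics/d6s.png

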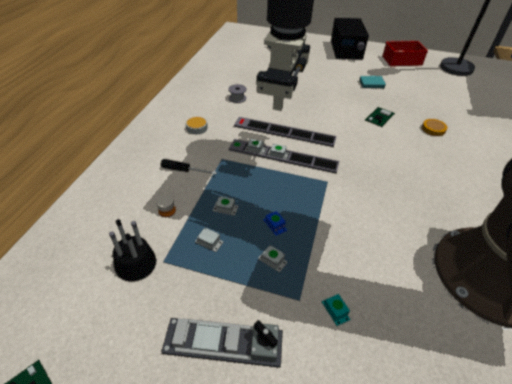

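```bash
cat >> h.py <<'E'
def mods(P,zlo=0.0235,zhi=0.029,zt=None):
    m=(P[...,2]>zlo)&(P[...,2]<zhi)
    m=cv2.morphologyEx(m.astype(np.uint8),cv2.MORPH_OPEN,np.ones((3,3)))
    n,lab,st,ce=cv2.connectedComponentsWithStats(m)
    for i in range(1,n):
        if st[i,4]<80: continue
        p=P[lab==i]; r=cv2.minAreaRect(p[:,:2].astype(np.float32)*1000); w,h=r[1]; a=r[2] if w>h else r[2]+90
        a=(a+90)%180-90
        if 22<min(w,h)<40 and max(w,h)<60: print("MOD pix",ce[i].round(),"c",np.round(r[0],1),"size",np.round(r[1],1),"long axis deg",round(a,1))
E
python3 - <<'E'
from h import *
for n in ["d6","d4","d1","c1"]:
    print(n); mods(np.load(f"pics/{n}.npz")["P"])
E
```

```text
d6
MOD pix [ 66. 126.] c [586.1   0.8] size [38.5 31.1] long axis deg 2.3
MOD pix [ 11. 134.] c [586.3 103.9] size [31.8 37.5] long axis deg -8.7
MOD pix [266. 177.] c [ 518.  -230.7] size [38.1 28.8] long axis deg 0.2
MOD pix [ 72. 221.] c [463.2  13.5] size [30.  39.1] long axis deg -43.0
d4
MOD pix [95. 76.] c [586.    0.6] size [38.3 30.9] long axis deg 3.2
MOD pix [ 19. 128.] c [586.3 104.4] size [31.9 38.3] long axis deg -12.0
MOD pix [262. 193.] c [444.  -94.7] size [30.  38.1] long axis deg -19.8
MOD pix [138. 206.] c [467.7   9.1] size [31.1 24.9] long axis deg 51.3
d1
MOD pix [125.  66.] c [586.1   0.8] size [38.9 30.6] long axis deg 3.4
MOD pix [58. 78.] c [585.8 103.8] size [31.2 37.2] long axis deg -11.3
MOD pix [121. 168.] c [462.7  13.3] size [30.4 38.9] long axis deg -42.3
MOD pix [207. 183.] c [443.8 -94.9] size [31.3 38.6] long axis deg -20.7
MOD pix [ 65. 185.] c [442.1 108.1] size [31.  39.3] long axis deg -18.6
c1
MOD pix [289.  51.] c [442.5 108.8] size [31.1 38.8] long axis deg -19.7
MOD pix [172.  51.] c [586.1 104.5] size [30.2 38.3] long axis deg -8.7
MOD pix [397. 116.] c [302. 183.] size [24.6 24.7] long axis deg -8.6
```

Emit:
apply_moves(moves=[[0.3,0.01,-0.0385,0,-0.02],[0.3,0.01,-0.0385,0,-0.02],[0.3,0.011,-0.0385,0,-0.02],[0.3,0.01,-0.0385,0,-0.004],[0.3,0.01,-0.0385,0,0],[0.3,0.01,-0.0385,0,0],[0.3,0,0,0.04,0],[0.3,0,0,0.035,0],[0.3,0,0,0,0],[0.3,0,0,0,0]])

```text
t: 24.28
eef_pos: [0.5709, 0.0006, 0.0864]
ee_rot: [3.14, 0.006, 0.055]
force: [0.2, 0.6, 0.9]
width: 0.057
```

```bash
python3 - <<'E'
from h import *
delta(0.586,0.0007,0.011,np.radians(3))
f,P=look(["pass1_mid"],"d7"); mods(P)
E
```

```text
at [0.5709 0.0006 0.0864] yaw 0.055 q [ 0.34  0.32 -0.39  0.   -0.86  1.28] | tool dx,dy,dz,turn: 0.0151 0.0007 0.0754 0.0026 F [0.2 0.6 0.9] w 0.057
MOD pix [137. 174.] c [587. 104.] size [30.5 38. ] long axis deg -10.3
MOD pix [264. 181.] c [586.6   1.1] size [38.2 30.2] long axis deg 3.1
MOD pix [497. 197.] c [ 583.9 -231.1] size [31.7 38. ] long axis deg -0.6
```

View pics/d7.png

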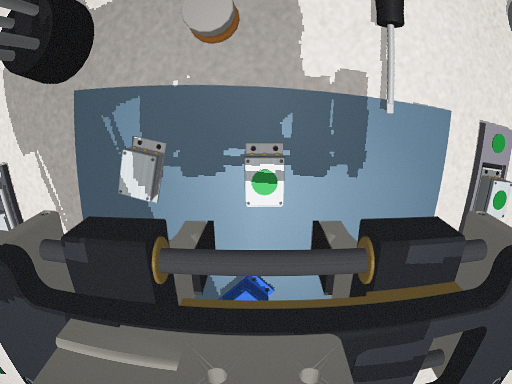

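Emit:
apply_moves(moves=[[0.2,0.0157,0.0003,0.02,0],[0.2,0,0,0.025,0],[0.2,0,0,0.02,0],[0.2,0,0,0.011,0],[0.2,0,0,0,0],[0.2,0,0,0,0],[-1,0,0,0,0],[-1,0,0,0,0],[-1,0,0,0,0],[-1,0,0,0,0],[-1,0,0,0,0],[-1,0,0,0,0]])

```text
t: 25.38
eef_pos: [0.589, 0.0018, 0.0135]
ee_rot: [-3.142, -0.001, 0.055]
force: [-1.8, 0.8, 7.6]
width: 0.0298
```

```bash
python3 - <<'E'
from h import *
delta(0.5866,0.0010,0.011,np.radians(3))
E
```

```text
at [0.589  0.0018 0.0135] yaw 0.055 q [ 0.33  0.44 -0.43  0.   -0.71  1.29] | tool dx,dy,dz,turn: -0.0024 0.0007 0.0025 0.0026 F [-1.8  0.8  7.6] w 0.0298
```

Emit:
apply_moves(moves=[[-1,0,0,-0.01,0],[-1,0,0,-0.03,0],[-1,0,0,-0.03,0.033],[-1,0,0,-0.03,0.034],[-1,-0.019,0.033,0,0],[-1,-0.019,0.033,0,0],[-1,-0.019,0.033,0,0],[-1,-0.02,0.033,0,0],[-1,-0.02,0.034,0,0],[-1,-0.02,0.033,0,0],[-1,-0.019,0.033,0,0],[-1,0,0,0,0]])

```text
t: 26.38
eef_pos: [0.4458, -0.232, 0.113]
ee_rot: [-3.141, 0.002, -0.016]
force: [0.3, 0.1, -2.3]
width: 0.0294
```

Emit:
apply_moves(moves=[[-1,0,0,0,0],[-1,0,0,0,0]])

```text
t: 26.55
eef_pos: [0.4498, -0.2288, 0.1131]
ee_rot: [3.142, -0.001, -0.013]
force: [0.5, 0.8, -0.5]
width: 0.0296
```

```bash
python3 - <<'E'
from h import *
delta(0.4525,-0.2309,0.014,-0.012)
f,P=look(["pass1_mid","ptray"],"d8"); pockets(P,f["color"])
E
```

```text
at [ 0.4498 -0.2288  0.1131] yaw -0.0135 q [-0.08  0.19 -0.51 -0.   -0.87  1.64] | tool dx,dy,dz,turn: 0.0027 0.0021 0.0991 -0.0015 F [ 0.5  0.8 -0.5] w 0.0296
pass1_mid 0.69 [244, 83, 286, 143] med [ 0.5179 -0.231   0.0282] rect [ 517.5 -231.2] [30.1 37.2] 89.0
ptray 0.6 [240, 0, 291, 207] med [ 0.5447 -0.2322  0.0087] rect [ 526.2 -231.6] [ 46.6 190.1] 89.4
pix [267.  32.] area 374 rect [ 585.  -232.7] [35.6 59.7] 89.43 z 0.0042
pix [268. 103.] area 412 rect [ 518.7 -232. ] [35.9 59.3] 88.92 z 0.0043
pix [266. 169.] area 1527 rect [ 464.6 -230.8] [35.8 37.4] 88.97 z 0.0044
```

View pics/d8.png

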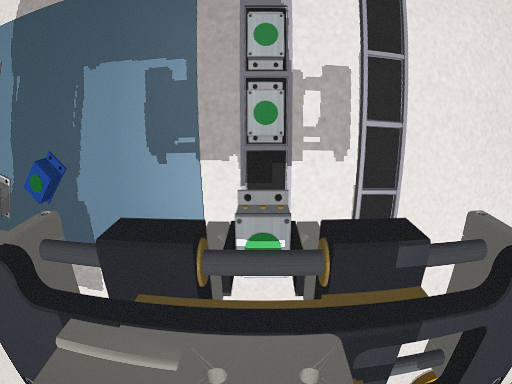

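```bash
cat >> h.py <<'E'
def held(P):
    s=arm.get_state(); p0=s["eef_pos"]; th=s["ee_rot"][2]
    D=P[...,:2]-p0[:2]; tx=D@[np.cos(th),np.sin(th)]; ty=D@[np.sin(th),-np.cos(th)]
    m=(abs(ty)<0.014)&(tx>0.005)&(tx<0.035)&(P[...,2]>p0[2]+0.005)&(P[...,2]<p0[2]+0.022)
    zt=np.median(P[...,2][m]); k=m&(abs(P[...,2]-zt)<0.003)
    f=np.percentile(tx[k],98); print("held: top",round(zt,4),"underside rel TCP",round(zt-.024-p0[2],4),"case centre tx",round(f-0.019,4),"n",k.sum())
E
python3 - <<'E'
from h import *
held(np.load("pics/d8.npz")["P"])
E
```

```text
held: top 0.1254 underside rel TCP -0.0113 case centre tx -0.0031 n 1097
```

Emit:
apply_moves(moves=[[-1,0.0055,0.002,0.025,0],[-1,0,0,0.03,0],[-1,0,0,0.025,0],[-1,0,0,0.01,0],[-1,0,0,0.004,0],[-1,0,0,0.002,0],[-1,0,0,0,0],[-1,0,0,0,0]])

```text
t: 27.37
eef_pos: [0.4563, -0.2306, 0.0178]
ee_rot: [3.141, -0.002, -0.012]
force: [-0.8, 0.3, -0.5]
width: 0.0297
```

```bash
python3 - <<'E'
from h import *
delta(0.4555,-0.2309,0.015,-0.012)
E
```

```text
at [ 0.4563 -0.2306  0.0178] yaw -0.0118 q [-0.08  0.33 -0.6   0.   -0.64  1.64] | tool dx,dy,dz,turn: -0.0008 0.0003 0.0028 0.0002 F [-0.8  0.3 -0.5] w 0.0297
```

Release, then head for the last tagged module at about (0.4425, 0.1085).

Emit:
apply_moves(moves=[[-1,-0.0005,0,0.002,0],[-1,0,0,0.0005,0],[-1,0,0,0,0],[0.2,0,0,0,0],[0.2,0,0,0,0],[0.2,0,0,0,0],[0.2,0,0,0,0],[0.2,0,0,-0.01,0],[0.2,0,0,-0.03,0],[0.2,0,0,-0.04,0],[0.2,0,0,-0.04,0],[0.2,0,0,-0.03,0]])

```text
t: 28.37
eef_pos: [0.4551, -0.2309, 0.1682]
ee_rot: [3.141, -0.003, -0.012]
force: [0.8, -0.2, -0.3]
width: 0.0527
```

Emit:
apply_moves(moves=[[0.3,-0.001,-0.038,0,0.07],[0.3,0.001,-0.038,0,0.07],[0.3,0.002,-0.038,0,0.07],[0.3,0.005,-0.038,0,0.07],[0.3,0.01,-0.038,0,0.05],[0.3,0.011,-0.035,0,0],[0.3,0.011,-0.035,0,0],[0.3,0.011,-0.035,0,0],[0.3,0,0,0,0],[0.3,0,0,0,0]])

```text
t: 29.2
eef_pos: [0.5667, 0.0413, 0.1641]
ee_rot: [3.141, 0.0, -0.34]
force: [-0.7, -1.1, 0.4]
width: 0.0565
```

```bash
python3 - <<'E'
from h import *
delta(0.4425,0.1085,0.011,np.radians(-19.5))
f,P=look(["pass1_mid"],"e1"); mods(P)
f,P=look([],"e1s","side"); mods(P,0.022,0.028)
E
```

```text
at [0.5667 0.0413 0.1641] yaw -0.3402 q [ 0.42  0.23 -0.31  0.   -1.02  0.81] | tool dx,dy,dz,turn: -0.1396 -0.0219 0.1531 0.0001 F [-0.7 -1.1  0.4] w 0.0565
pass1_mid 0.74 [465, 121, 494, 166] med [ 0.519  -0.2291  0.0281] rect [ 518.  -230.5] [31.  38.1] 89.5
MOD pix [474.  92.] c [ 583.5 -231.6] size [31.9 37.6] long axis deg -0.3
MOD pix [482. 138.] c [ 525.6 -230. ] size [24.4 31.1] long axis deg -85.1
MOD pix [200. 179.] c [586.5 104.2] size [30.5 38.6] long axis deg -10.2
MOD pix [244. 288.] c [445.5 108.2] size [28.8 32.9] long axis deg -19.8
MOD pix [301. 154.] c [ 452.9 -227.5] size [30.  36.9] long axis deg -5.6
MOD pix [275. 219.] c [463.3  14.7] size [30.5 38.3] long axis deg -45.6
MOD pix [208. 236.] c [586.6 104.6] size [30.6 38.5] long axis deg -14.1
MOD pix [273. 254.] c [442.6 109.4] size [30.8 38.3] long axis deg -19.9
```

View pics/e1.png

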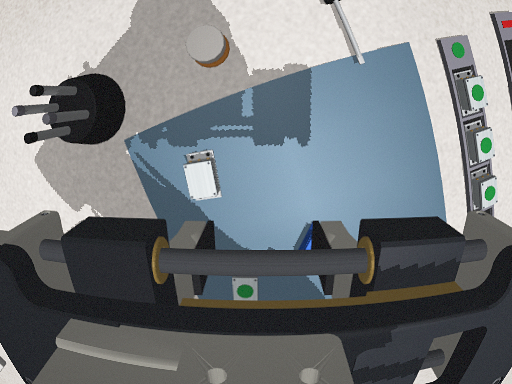

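View pics/e1s.png

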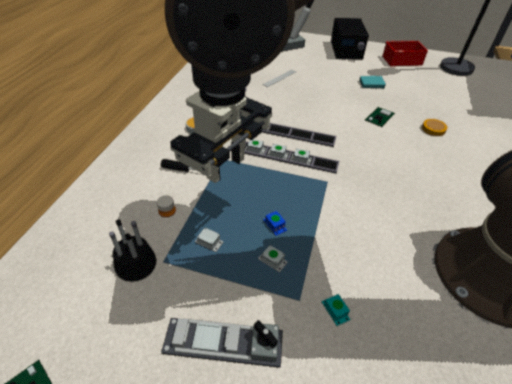

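Emit:
apply_moves(moves=[[0.3,-0.038,-0.006,0.01,0],[0.3,-0.038,-0.006,0.02,0],[0.3,-0.038,-0.006,0.02,0],[0.3,-0.035,-0.004,0.02,0],[0.3,0,0,0,0],[0.3,0,0,0,0]])

```text
t: 29.85
eef_pos: [0.4336, 0.1083, 0.0955]
ee_rot: [3.141, 0.001, -0.341]
force: [1.7, 0.3, 0.9]
width: 0.057
```

```bash
python3 - <<'E'
from h import *
delta(0.4425,0.1088,0.011,np.radians(-19.5))
f,P=look(["pass1_mid"],"e2"); mods(P)
E
```

```text
at [0.4336 0.1083 0.0955] yaw -0.3406 q [ 0.69  0.12 -0.65 -0.   -0.8   0.54] | tool dx,dy,dz,turn: 0.0082 -0.0035 0.0845 -0.0003 F [1.7 0.3 0.9] w 0.057
MOD pix [202.  19.] c [586.  104.5] size [30.2 37.6] long axis deg -11.3
MOD pix [362. 126.] c [462.8  13.7] size [30.7 38. ] long axis deg -43.2
MOD pix [259. 187.] c [442.7 108.9] size [29.5 38.6] long axis deg -18.7
```

View pics/e2.png

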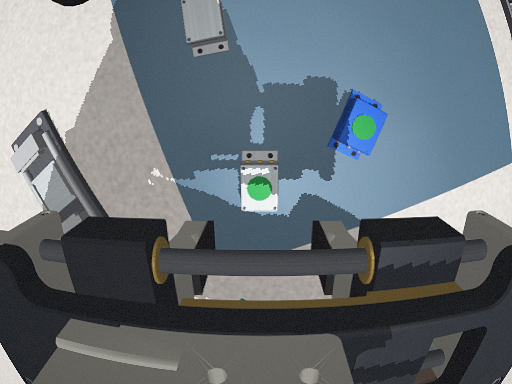

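Emit:
apply_moves(moves=[[0.15,0.0075,-0.003,0.02,-0.005],[0.15,0,0,0.025,0],[0.15,0,0,0.025,0],[0.15,0,0,0.0155,0],[0.15,0,0,0,0],[0.15,0,0,0,0],[-1,0,0,0,0],[-1,0,0,0,0],[-1,0,0,0,0],[-1,0,0,0,0],[-1,0,0,0,0],[-1,0,0,0,0]])

```text
t: 30.95
eef_pos: [0.4444, 0.1096, 0.0111]
ee_rot: [-3.141, -0.001, -0.337]
force: [-0.3, -2.3, 7.7]
width: 0.0296
```

```bash
python3 - <<'E'
from h import *
delta(0.4427,0.1088,0.011,np.radians(-19.5))
E
```

```text
at [0.4444 0.1096 0.0111] yaw -0.3369 q [ 0.67  0.27 -0.72  0.   -0.57  0.56] | tool dx,dy,dz,turn: -0.0013 0.0014 0.0001 0.0035 F [-0.3 -2.3  7.7] w 0.0296
```

Emit:
apply_moves(moves=[[-1,0,0,-0.01,0],[-1,0,0,-0.03,0],[-1,0,0,-0.03,-0.11],[-1,0,0,-0.03,-0.11],[-1,0,0,0,-0.105],[-1,0,0.037,0,0],[-1,0,0.037,0,0],[-1,0,0.037,0,0],[-1,0,0.038,0,0],[-1,0,0.038,0,0],[-1,0,0.038,0,0],[-1,-0.015,0.038,0,0]])

```text
t: 31.95
eef_pos: [0.4274, -0.1551, 0.1108]
ee_rot: [3.141, -0.002, -0.011]
force: [1.6, -1.3, -0.2]
width: 0.0297
```

Emit:
apply_moves(moves=[[-1,-0.02,0.038,0,0],[-1,-0.02,0.038,0,0],[-1,0,0,0,0],[-1,0,0,0,0]])

```text
t: 32.28
eef_pos: [0.3844, -0.2284, 0.1103]
ee_rot: [-3.141, -0.0, -0.017]
force: [0.7, 0.8, -1.0]
width: 0.0297
```

```bash
python3 - <<'E'
from h import *
delta(0.3867,-0.2301,0.014,-0.012)
f,P=look(["ptray"],"e3"); pockets(P,f["color"]); held(P); mods(P)
E
```

```text
at [ 0.3844 -0.2284  0.1103] yaw -0.0171 q [-0.09  0.1  -0.63 -0.   -0.84  1.65] | tool dx,dy,dz,turn: 0.0024 0.0016 0.0963 -0.0051 F [ 0.7  0.8 -1. ] w 0.0297
ptray 0.66 [236, 1, 294, 188] med [ 0.4789 -0.2313  0.0087] rect [ 469.2 -230.9] [ 46.3 170.7] 89.3
pix [270.  36.] area 412 rect [ 519.2 -231.8] [60.1 35.7] 0.2 z 0.0043
pix [272. 109.] area 449 rect [ 452.9 -230.8] [35.6 59.2] 89.33 z 0.0043
pix [265. 170.] area 1459 rect [ 399.4 -230.2] [36.2 35.5] 89.59 z 0.0044
held: top 0.1249 underside rel TCP -0.0095 case centre tx -0.0029 n 1168
MOD pix [263.  34.] c [ 517.5 -230.8] size [38.8 30.2] long axis deg 0.4
MOD pix [ 28. 123.] c [462.2  13.2] size [30.7 39.3] long axis deg -42.6
```

View pics/e3.png

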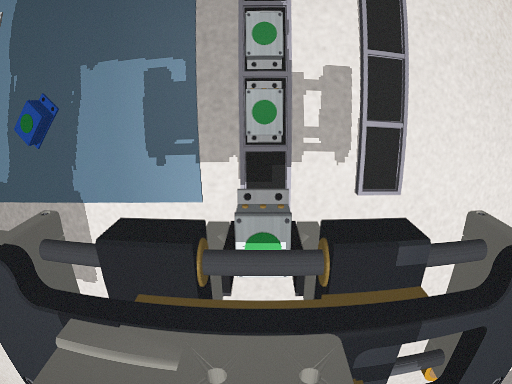

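Emit:
apply_moves(moves=[[-1,0.0046,0.0016,0.025,-0.004],[-1,0,0,0.03,0],[-1,0,0,0.022,0],[-1,0,0,0.01,0],[-1,0,0,0.004,0],[-1,0,0,0.002,0],[-1,0,0,0,0],[-1,0,0,0,0]])

```text
t: 33.05
eef_pos: [0.3915, -0.228, 0.018]
ee_rot: [3.141, -0.001, -0.007]
force: [0.4, -0.0, -1.3]
width: 0.0297
```

```bash
python3 - <<'E'
from h import *
delta(0.389,-0.2301,0.014,-0.012)
E
```

```text
at [ 0.3915 -0.228   0.018 ] yaw -0.0071 q [-0.09  0.25 -0.73  0.   -0.59  1.65] | tool dx,dy,dz,turn: -0.0025 0.0021 0.004 0.0049 F [ 0.4 -0.  -1.3] w 0.0297
```

Emit:
apply_moves(moves=[[-1,-0.0012,0.001,0.002,0],[-1,0,0,0.001,0],[-1,0,0,0,0],[-1,0,0,0,0]])

```text
t: 33.38
eef_pos: [0.3893, -0.2294, 0.0145]
ee_rot: [3.142, -0.001, -0.009]
force: [0.2, 0.7, -0.5]
width: 0.0298
```

```bash
python3 - <<'E'
from h import *
delta(0.389,-0.2301,0.014,-0.012)
E
```

```text
at [ 0.3893 -0.2294  0.0145] yaw -0.0086 q [-0.09  0.26 -0.73  0.   -0.58  1.66] | tool dx,dy,dz,turn: -0.0003 0.0007 0.0005 0.0034 F [ 0.2  0.7 -0.5] w 0.0298
```

Emit:
apply_moves(moves=[[0.2,0,0,0,0],[0.2,0,0,0,0],[0.2,0,0,0,0],[0.2,0,0,0,0],[0.2,0,0,-0.01,0],[0.2,0,0,-0.03,0],[0.2,0,0,-0.04,0],[0.2,0,0,-0.04,0],[0.2,0,0,-0.04,0],[0.2,0,0,0,0],[0.2,0,0,0,0]])

```text
t: 34.3
eef_pos: [0.3908, -0.2296, 0.1768]
ee_rot: [3.141, -0.006, -0.008]
force: [-0.4, -0.1, -0.4]
width: 0.0522
```

```bash
python3 - <<'E'
from h import *
delta(0.586,0.104,0.17,np.radians(-10))
f,P=look([],"e4"); mods(P)
f,P=look([],"e4s","side")
E
```

```text
at [ 0.3908 -0.2296  0.1768] yaw -0.0083 q [-0.09  0.02 -0.53  0.   -1.01  1.66] | tool dx,dy,dz,turn: 0.1924 -0.3352 0.0068 0.1662 F [-0.4 -0.1 -0.4] w 0.0522
MOD pix [15. 41.] c [585.8 103.5] size [32.6 37.8] long axis deg -11.3
MOD pix [265.  57.] c [ 517.4 -230.7] size [29.8 38.4] long axis deg -0.4
MOD pix [ 64. 122.] c [462.3  13.7] size [31.1 38.9] long axis deg -40.9
MOD pix [265. 173.] c [ 388.3 -228.2] size [37.3 30. ] long axis deg 0.0
```

View pics/e4.png

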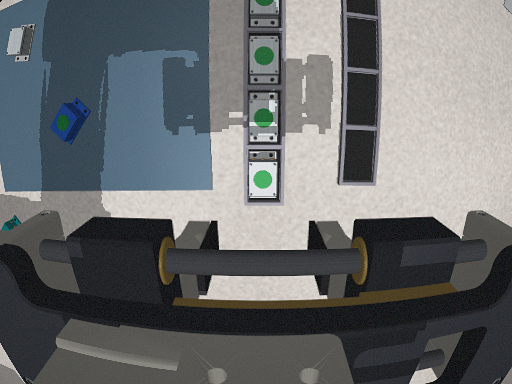

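View pics/e4s.png

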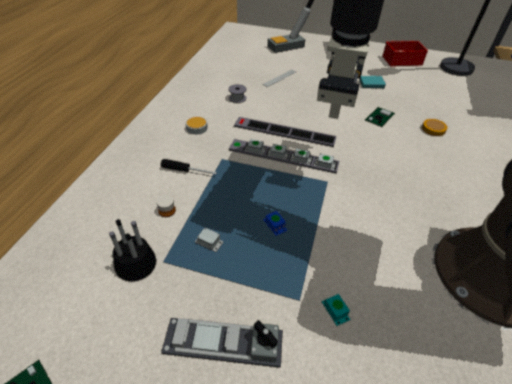

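Emit:
apply_moves(moves=[[0.3,0.02,-0.0335,0,0],[0.3,0.02,-0.0335,0,0],[0.3,0.02,-0.0335,0,0],[0.3,0.02,-0.0335,0,0],[0.3,0.02,-0.0335,0,0],[0.3,0.02,-0.0335,0,0],[0.3,0.02,-0.0335,0,0],[0.3,0.02,-0.0335,0,0],[0.3,0.01,-0.0335,0,0],[0.3,0.01,-0.0335,0.02,0.083],[0.3,0,0,0.03,0.083],[0.3,0,0,0.03,0]])

```text
t: 35.4
eef_pos: [0.5719, 0.106, 0.0916]
ee_rot: [3.141, 0.001, -0.177]
force: [0.4, -1.1, -0.8]
width: 0.057
```

Emit:
apply_moves(moves=[[0.3,0,0,0,0],[0.3,0,0,0,0]])

```text
t: 35.57
eef_pos: [0.5703, 0.1032, 0.0916]
ee_rot: [3.137, 0.005, -0.174]
force: [0.2, -0.7, 0.9]
width: 0.0568
```

```bash
python3 - <<'E'
from h import *
delta(0.5862,0.1043,0.011,np.radians(-10))
f,P=look(["fresh_mid"],"e5"); mods(P)
E
```

```text
at [0.5703 0.1032 0.0916] yaw -0.1736 q [ 0.52  0.33 -0.37  0.   -0.88  0.88] | tool dx,dy,dz,turn: 0.0155 -0.0039 0.0806 0.001 F [ 0.2 -0.7  0.9] w 0.0568
fresh_mid 0.81 [236, 141, 276, 207] med [0.5876 0.1044 0.026 ] rect [586.8 104.3] [29.6 38. ] 78.9
fresh_mid 0.43 [8, 0, 166, 107] med [0.7001 0.2082 0.1125] rect [708.2 200.4] [38.4 38.2] 8.5
MOD pix [258. 179.] c [586.7 104.3] size [29.6 37.8] long axis deg -11.1
```

View pics/e5.png

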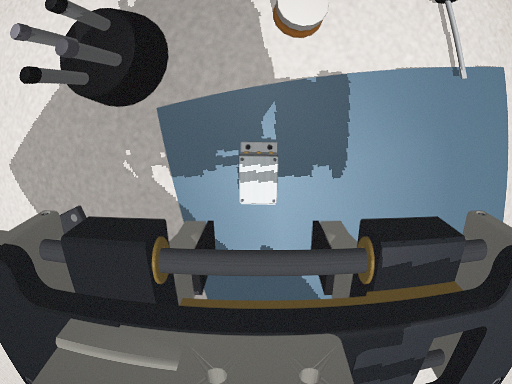

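Emit:
apply_moves(moves=[[0.15,0.0148,-0.0035,0.02,0.01],[0.15,0,0,0.025,0],[0.15,0,0,0.025,0],[0.15,0,0,0.012,0],[0.15,0,0,0,0],[0.15,0,0,0,0],[-1,0,0,0,0],[-1,0,0,0,0],[-1,0,0,0,0],[-1,0,0,0,0],[-1,0,0,0,0],[-1,0,0,0,0]])

```text
t: 36.67
eef_pos: [0.5879, 0.1053, 0.0134]
ee_rot: [-3.141, -0.001, -0.184]
force: [-2.9, 0.3, 7.6]
width: 0.0297
```

```bash
python3 - <<'E'
from h import *
delta(0.5868,0.1043,0.011,np.radians(-10.7))
E
```

```text
at [0.5879 0.1053 0.0134] yaw -0.1839 q [ 0.5   0.45 -0.41  0.   -0.71  0.88] | tool dx,dy,dz,turn: -0.0009 0.0011 0.0024 0.0028 F [-2.9  0.3  7.6] w 0.0297
```

Emit:
apply_moves(moves=[[-1,0,0,-0.01,0],[-1,0,0,-0.03,0],[-1,0,0,-0.035,-0.096],[-1,0,0,-0.035,-0.096],[-1,0,0,-0.02,-0.096],[-1,0,0,0,-0.096],[-1,-0.007,-0.035,0,0],[-1,-0.007,-0.035,0,0],[-1,-0.007,-0.035,0,0],[-1,-0.007,-0.035,0,0],[-1,-0.007,-0.035,0,0],[-1,-0.0025,-0.037,0,0]])

```text
t: 37.67
eef_pos: [0.507, 0.3064, 0.1431]
ee_rot: [-3.141, -0.0, 0.199]
force: [1.1, -0.8, -0.6]
width: 0.0297
```

Emit:
apply_moves(moves=[[-1,0,0,0,0],[-1,0,0,0,0]])

```text
t: 37.83
eef_pos: [0.5076, 0.3072, 0.1427]
ee_rot: [-3.141, -0.0, 0.203]
force: [0.6, -0.5, -0.9]
width: 0.0295
```

```bash
python3 - <<'E'
from h import *
delta(0.5086,0.3058,0.028,0.2)
f,P=look([],"e6"); held(P)
f,P=look([],"e6s","side")
save(f,"e6sz",(150,300,300,375),5)
E
```

```text
at [0.5076 0.3072 0.1427] yaw 0.2028 q [ 0.87  0.29 -0.29 -0.   -0.99  0.9 ] | tool dx,dy,dz,turn: 0.0007 0.0016 0.1147 0.0028 F [ 0.6 -0.5 -0.9] w 0.0295
held: top 0.1551 underside rel TCP -0.0114 case centre tx -0.001 n 1237
```

View pics/e6.png

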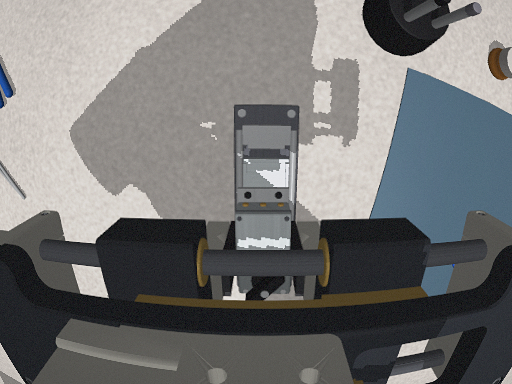

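```bash
python3 - <<'E'
from h import *
for n in ["c7","c9","e6","e4s"]:
    P=np.load(f"pics/{n}.npz")["P"]; th=0.2; o=np.array([.5086,.3058])
    D=P[...,:2]-o; x=D@[np.cos(th),np.sin(th)]; y=D@[-np.sin(th),np.cos(th)]; z=P[...,2]
    dz=0.0 if n[-1]!="s" else -0.0018
    print(n)
    for nm,lo,hi,xl,xh in [("jaw+",.027,.031,.02,.08),("jaw-",.027,.031,-.07,-.02),("base",.008,.0125,-.11,.11)]:
        m=(z>lo+dz)&(z<hi+dz)&(x>xl)&(x<xh)&(abs(y)<.05)
        if m.sum()>30: print(nm,m.sum(),"x",np.round(np.percentile(x[m],[1,50,99])*1000,1),"y",np.round(np.percentile(y[m],[1,99])*1000,1))
E
```

```text
c7
jaw+ 810 x [21.5 44.7 55. ] y [-21.6  20.9]
jaw- 753 x [-54.8 -44.6 -33.6] y [-21.2  22.3]
base 2675 x [-98.3  25.2  73.3] y [-31.8  32.2]
c9
jaw+ 764 x [33.8 44.9 54.5] y [-22.1  21.6]
base 1567 x [-34.2  57.8  73.5] y [-32.   31.4]
e6
jaw+ 1038 x [33.7 45.  55. ] y [-22.3  21.5]
base 2129 x [-31.   58.1  74.4] y [-31.9  31.6]
e4s
jaw+ 291 x [33.9 44.9 55.4] y [-22.  21.]
jaw- 294 x [-54.4 -44.8 -33.4] y [-21.7  22. ]
base 1218 x [-102.1  -21.5   73.6] y [-28.8  32.2]
```

Emit:
apply_moves(moves=[[-1,0.0015,0.0012,0.03,0.002],[-1,0,0,0.035,0],[-1,0,0,0.03,0],[-1,0,0,0.01,0],[-1,0,0,0.004,0],[-1,0,0,0.002,0],[-1,0,0,0,0],[-1,0,0,0,0]])

```text
t: 38.6
eef_pos: [0.5112, 0.3052, 0.0329]
ee_rot: [-3.14, -0.002, 0.198]
force: [0.6, -0.0, -0.1]
width: 0.0299
```

```bash
python3 - <<'E'
from h import *
delta(0.5096,0.3060,0.029,0.2)
f,P=look([],"e7"); held(P)
E
```

```text
at [0.5112 0.3052 0.0329] yaw 0.1976 q [ 0.87  0.42 -0.4   0.   -0.75  0.9 ] | tool dx,dy,dz,turn: -0.0014 -0.0011 0.0039 -0.0024 F [ 0.6 -0.  -0.1] w 0.0299
held: top 0.0454 underside rel TCP -0.0115 case centre tx -0.0009 n 1280
```

View pics/e7.png

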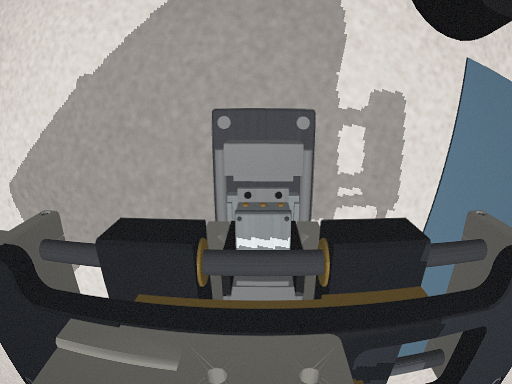

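Emit:
apply_moves(moves=[[-1,-0.001,-0.0005,0.002,0],[-1,0,0,0.001,0],[-1,0,0,0.0005,0],[-1,0,0,0,0],[-1,0,0,0,0]])

```text
t: 39.07
eef_pos: [0.5093, 0.3053, 0.0294]
ee_rot: [-3.141, -0.001, 0.198]
force: [-3.2, -1.1, 10.7]
width: 0.0297
```

```bash
python3 - <<'E'
from h import *
delta(0.5096,0.3060,0.029,0.2)
f,P=look([],"e8"); held(P)
E
```

```text
at [0.5093 0.3053 0.0294] yaw 0.1983 q [ 0.87  0.42 -0.4   0.   -0.75  0.9 ] | tool dx,dy,dz,turn: 0.0004 -0.0006 0.0004 -0.0017 F [-3.2 -1.1 10.7] w 0.0297
held: top 0.0419 underside rel TCP -0.0115 case centre tx -0.0009 n 1289
```

Emit:
apply_moves(moves=[[0.2,0,0,0,0],[0.2,0,0,0,0],[0.2,0,0,0,0],[0.2,0,0,0,0],[0.2,0,0,-0.01,0],[0.2,0,0,-0.03,0],[0.2,-0.01,0,-0.03,0],[0.2,-0.03,0,-0.03,0],[0.2,-0.03,0,-0.03,0],[0.2,0,0,0,0],[0.2,0,0,0,0]])

```text
t: 40.03
eef_pos: [0.4413, 0.2921, 0.1598]
ee_rot: [-3.138, -0.004, 0.199]
force: [-0.1, -0.0, -0.9]
width: 0.0523
```

```bash
python3 - <<'E'
from h import *
delta(0.4108,0.2864,0.047,-0.536)
f,P=look(["fresh_mid","knob_grip"],"e9"); 
E
```

```text
at [0.4413 0.2921 0.1598] yaw 0.199 q [ 0.96  0.17 -0.41  0.   -0.99  0.81] | tool dx,dy,dz,turn: -0.0311 -0.0005 0.1128 0.735 F [-0.1 -0.  -0.9] w 0.0523
fresh_mid 0.57 [247, 85, 280, 140] med [0.5081 0.3059 0.0419] rect [508.  305.7] [37.5 29.7] 11.3
knob_grip 0.86 [243, 195, 286, 237] med [0.4121 0.2863 0.0644] rect [411.2 286.7] [11.5 46.8] 58.7
```

View pics/e9.png

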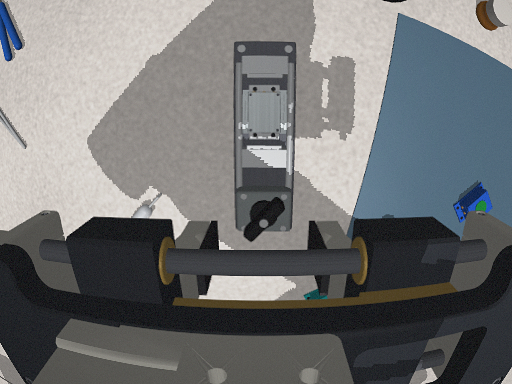

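Emit:
apply_moves(moves=[[0.4,-0.0151,0,0,0],[0.4,-0.0155,0,0,0],[0.4,0,0,0,0.1063],[0.4,0,0,0,0.1063],[0.4,0,0,0,0.1063],[0.4,0,0,0,0.1063],[0.4,0,0,0,0.1063],[0.4,0,0,0,0.1063],[0.4,0,0,0,0.1063],[0.4,0,0,0.03,0],[0.4,0,0,0.03,0],[0.4,0,0,0,0]])

```text
t: 41.18
eef_pos: [0.4093, 0.282, 0.0907]
ee_rot: [3.131, 0.002, -0.549]
force: [-1.2, -2.0, -1.6]
width: 0.061
```

Emit:
apply_moves(moves=[[0.4,0,0,0,0],[0.4,0,0,0,0]])

```text
t: 41.35
eef_pos: [0.4121, 0.2854, 0.097]
ee_rot: [3.14, -0.001, -0.546]
force: [0.2, 1.2, 0.1]
width: 0.0617
```

```bash
python3 - <<'E'
from h import *
delta(0.4109,0.2866,0.047,-0.546)
f,P=look(["knob_grip"],"f1"); 
E
```

```text
at [0.4121 0.2854 0.097 ] yaw -0.5463 q [ 1.    0.2  -0.54  0.   -0.83  0.03] | tool dx,dy,dz,turn: -0.0017 -0.0004 0.05 -0.0003 F [0.2 1.2 0.1] w 0.0617
knob_grip 0.7 [245, 179, 282, 242] med [0.4125 0.2852 0.0643] rect [411.  286.3] [11.5 46.6] 59.2
```

Emit:
apply_moves(moves=[[0.4,-0.001,-0.0003,0.025,-0.004],[0.4,0,0,0.025,0],[0.4,0,0,0,0],[-1,0,0,0,0],[-1,0,0,0,0],[-1,0,0,0,0],[-1,0,0,0,0],[-1,0,0,0,0],[-1,0,0,0,0],[-1,0,0,0,0],[-1,0,0,0,0],[-1,0,0,0,0]], newtons=60)

```text
t: 42.45
eef_pos: [0.4108, 0.2861, 0.0468]
ee_rot: [-3.141, -0.0, -0.543]
force: [-1.0, 0.2, 2.3]
width: 0.0118
```

Emit:
apply_moves(moves=[[-1,0,0,0,0],[-1,0,0,0,0],[-1,0,0,0,0]])

```text
t: 42.7
eef_pos: [0.4109, 0.2861, 0.0467]
ee_rot: [-3.141, -0.0, -0.542]
force: [-0.5, -0.8, 2.8]
width: 0.0118
```

Emit:
apply_moves(moves=[[-1,0,0,0,0.11],[-1,0,0,0,0.11],[-1,0,0,0,0.11],[-1,0,0,0,0.11],[-1,0,0,0,0.11],[-1,0,0,0,0.11],[-1,0,0,0,0.11],[-1,0,0,0,0.11],[-1,0,0,0,0.11],[-1,0,0,0,0.11],[-1,0,0,0,0.11],[-1,0,0,0,0.11]])

```text
t: 43.7
eef_pos: [0.4113, 0.2863, 0.0467]
ee_rot: [-3.141, 0.001, -1.867]
force: [3.0, -0.6, 1.0]
width: 0.0116
```

Emit:
apply_moves(moves=[[-1,0,0,0,0.09],[-1,0,0,0,0.09],[-1,0,0,0,0.09],[-1,0,0,0,0.09],[-1,0,0,0,0.09],[-1,0,0,0,0.09],[-1,0,0,0,0.09],[-1,0,0,0,0.09],[-1,0,0,0,0.09],[-1,0,0,0,0.09],[-1,0,0,0,0.09],[-1,0,0,0,0.09]])

```text
t: 44.7
eef_pos: [0.4116, 0.286, 0.0468]
ee_rot: [-3.141, 0.001, -2.946]
force: [4.6, -2.9, 0.1]
width: 0.0111
```

Emit:
apply_moves(moves=[[-1,0,0,0,0.01],[-1,0,0,0,0],[-1,0,0,0,0]])

```text
t: 44.95
eef_pos: [0.4116, 0.286, 0.0468]
ee_rot: [-3.141, 0.001, -2.952]
force: [4.7, -2.0, 0.1]
width: 0.0117
```

```bash
python3 - <<'E'
from h import *
delta(0.4109,0.2866,0.047,-2.937); print(arm.get_state()["moment"])
f,P=look([],"f2"); 
f,P=look([],"f2s","side"); save(f,"f2sz",(150,300,300,375),5)
E
```

```text
at [0.4116 0.286  0.0468] yaw -2.9518 q [ 1.    0.27 -0.59  0.   -0.7  -2.38] | tool dx,dy,dz,turn: 0.0006 0.0007 -0.0002 -0.0148 F [ 4.7 -2.   0.1] w 0.0117
[-0.82223023 -1.93800888  0.13719611]
```

View pics/f2.png

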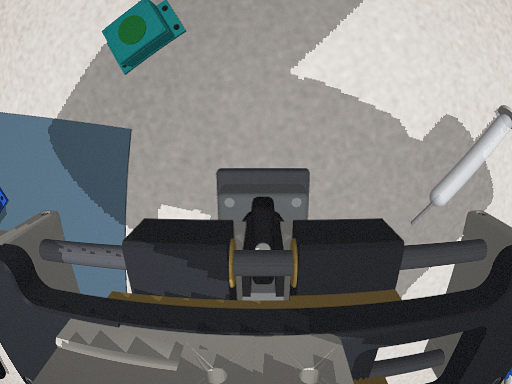

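View pics/f2sz.png

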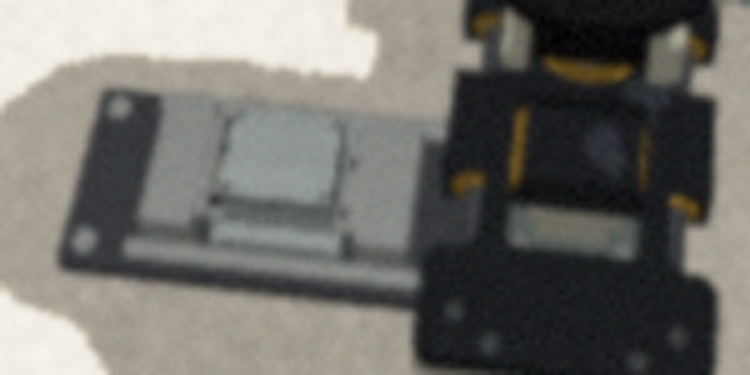

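Emit:
apply_moves(moves=[[0.4,0,0,0,0],[0.4,0,0,0,0],[0.4,0,0,0,0],[0.4,0,0,0,0],[0.4,0,0,0,0],[0.4,0,0,-0.02,0],[0.4,0,0,-0.04,0],[0.4,0,0,-0.04,0],[0.4,0,0,-0.04,0],[0.4,0,0,-0.02,0],[0.4,0,0,0,0],[0.4,0,0,0,0]])

```text
t: 46.05
eef_pos: [0.411, 0.2866, 0.2081]
ee_rot: [3.139, 0.002, -2.952]
force: [0.4, -0.9, -1.0]
width: 0.0613
```

Emit:
apply_moves(moves=[[0.4,-0.03,0,0,0],[0.4,-0.03,0,0,0],[0.4,-0.03,0,0,0],[0.4,-0.03,0,0,0],[0.4,-0.02,0,0,0],[0.4,0,0,0,0],[0.4,0,0,0,0]])

```text
t: 46.63
eef_pos: [0.5483, 0.3116, 0.2038]
ee_rot: [-3.139, -0.004, -2.954]
force: [-0.0, -0.2, 0.9]
width: 0.0615
```

```bash
python3 - <<'E'
from h import *
delta(0.4109,0.2866,0.047,-2.937)
f,P=look(["fresh_mid","knob_grip"],"f3")
th=0.2; o=np.array([.5086,.3058])
def jaws(P,dz):
    D=P[...,:2]-o; x=D@[np.cos(th),np.sin(th)]; y=D@[-np.sin(th),np.cos(th)]; z=P[...,2]+dz
    for nm,xl,xh in [("jaw+",.02,.08),("jaw-",-.08,-.02)]:
        m=(z>.027)&(z<.031)&(x>xl)&(x<xh)&(abs(y)<.03)
        if m.sum()>30: print(nm,m.sum(),"x",np.round(np.percentile(x[m],[2,50,98])*1000,1))
jaws(P,0)
f,P=look(["fresh_mid","knob_grip","jar","caddy","driver"],"f3s","side"); jaws(P,0.0018)
y=P[...,1]; m=(y<-.2)&(y>-.26)&(P[...,2]>.02)&(P[...,2]<.05)
n,lab,st,ce=cv2.connectedComponentsWithStats(m.astype(np.uint8))
for i in range(1,n):
    if st[i,4]>40: p=P[lab==i]; print("tray mod",np.round(np.median(p,0),4),st[i,4],np.round(p[:,2].max(),4))
E
```

```text
at [0.5483 0.3116 0.2038] yaw -2.9539 q [ 0.83  0.3  -0.12 -0.   -1.15 -2.21] | tool dx,dy,dz,turn: 0.1396 0.001 0.1568 -0.0169 F [-0.  -0.2  0.9] w 0.0615
fresh_mid 0.7 [251, 20, 275, 64] med [0.412  0.2869 0.0643] rect [410.8 286.9] [47.  10.9] 10.8
fresh_mid 0.65 [249, 113, 276, 159] med [0.5078 0.3055 0.0419] rect [508.  305.4] [38.3 29.4] 11.3
knob_grip 0.62 [251, 21, 277, 65] med [0.4115 0.2869 0.0643] rect [410.8 286.9] [47.  10.9] 10.8
jaw+ 660 x [24.1 35.2 44.8]
jaw- 742 x [-78.2 -36.2 -25. ]
tray mod [ 1.3154 -0.2281  0.0358] 156 0.0499
```

View pics/f3.png

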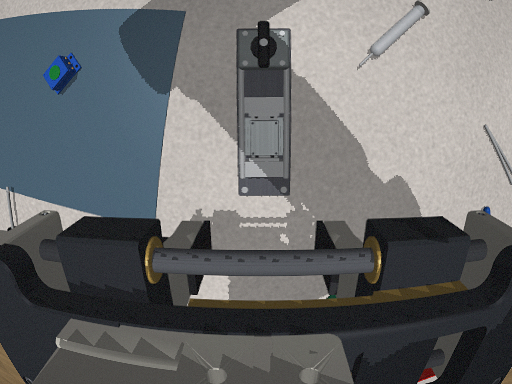

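View pics/f3s.png

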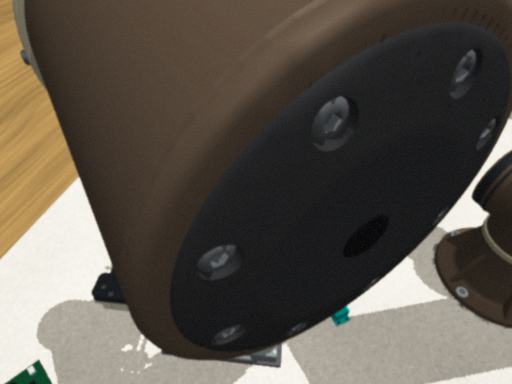

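Emit:
apply_moves(moves=[[0.4,0.007,-0.037,-0.005,0],[0.4,0.007,-0.037,-0.005,0],[0.4,0.007,-0.037,-0.005,0],[0.4,0.007,-0.037,-0.005,0],[0.4,0.007,-0.037,0,0],[0.4,0.007,-0.037,0,0],[0.4,0.007,-0.037,0,0],[0.4,0.007,-0.037,0,0],[0.4,0,0,0,0],[0.4,0,0,0,0]])

```text
t: 47.92
eef_pos: [0.5487, 0.0093, 0.227]
ee_rot: [3.141, 0.001, -2.956]
force: [0.3, 1.3, 0.7]
width: 0.0613
```

```bash
python3 - <<'E'
from h import *
delta(0.4109,0.2866,0.047,-2.937)
f,P=look(["jar","caddy","driver"],"g1s","side")
f,P=look(["jar","caddy","driver"],"g1","scene")
f,P=look([],"g1w")
m=(P[...,1]<-.2)&(P[...,1]>-.26)&(P[...,2]>.02)&(P[...,2]<.05)&(P[...,0]<.7)
n,lab,st,ce=cv2.connectedComponentsWithStats(m.astype(np.uint8))
for i in range(1,n):
    if st[i,4]>40: p=P[lab==i]; print("tray mod",np.round(np.median(p,0),4),st[i,4],np.round(p[:,2].max(),4))
E
```

```text
at [0.5487 0.0093 0.227 ] yaw -2.9557 q [ 0.37  0.15 -0.27 -0.   -1.15 -1.76] | tool dx,dy,dz,turn: 0.0841 0.298 0.18 -0.0187 F [0.3 1.3 0.7] w 0.0613
jar 0.62 [155, 197, 170, 215] med [0.7157 0.0515 0.0344] rect [715.8  51.2] [32.8 37.4] 79.5
caddy 0.68 [108, 218, 157, 282] med [0.6968 0.2162 0.0996] rect [708.4 203.3] [36.8 37. ] 10.1
caddy 0.65 [256, 119, 339, 144] med [ 0.4883 -0.3374  0.0062] rect [ 493.  -341.9] [ 52.8 234.7] 89.5
caddy 0.33 [238, 141, 339, 172] med [ 0.4851 -0.2121  0.0065] rect [ 490.  -230.2] [ 51.1 274.6] 89.2
driver 0.77 [162, 161, 207, 173] med [ 0.7569 -0.0901  0.0226] rect [757.6 -91.1] [73.8 17.2] 1.7
driver 0.64 [239, 140, 337, 172] med [ 0.4869 -0.2109  0.0065] rect [ 490.2 -227.7] [ 49.9 271.5] 87.9
driver 0.41 [255, 119, 338, 146] med [ 0.4857 -0.3374  0.0063] rect [ 493.  -341.1] [ 51.2 234.7] 89.5
jar 0.62 [123, 158, 158, 251] med [ 0.5743 -0.3433  0.0101] rect [ 528.5 -343. ] [ 47.3 299.1] 89.0
jar 0.57 [269, 257, 284, 274] med [0.7155 0.0462 0.038 ] rect [716.6  47.9] [32.4 37.8] 76.4
caddy 0.86 [316, 247, 350, 282] med [0.7222 0.2105 0.0885] rect [710.7 199.6] [35.7 33. ] 12.2
driver 0.65 [215, 243, 226, 293] med [ 0.7633 -0.093   0.0262] rect [760.7 -92.8] [19.4 74.8] 89.9
tray mod [ 0.3889 -0.2257  0.0278] 574 0.0312
tray mod [ 0.453  -0.2266  0.0278] 587 0.0305
tray mod [ 0.5172 -0.2278  0.0277] 576 0.0305
tray mod [ 0.5816 -0.2284  0.0276] 531 0.0303
```

View pics/g1s.png

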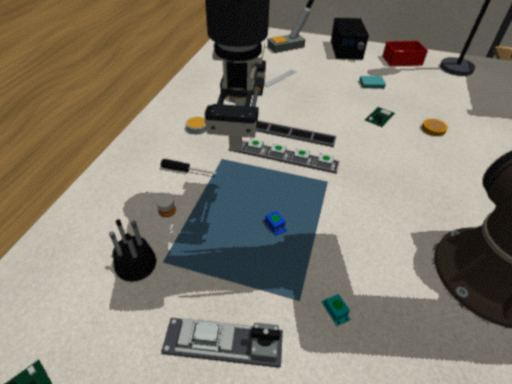

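View pics/g1w.png

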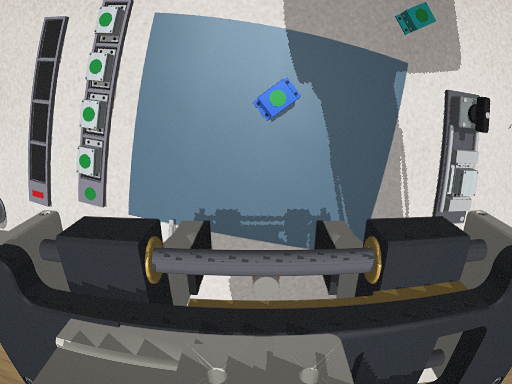

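```bash
python3 -c "
from station import job; print(job.job_done())"
```

```text
the job is handed in; nothing more can be done
None
```

The job is done and handed in at about 48 s, well inside the 210 s limit.

- **Holder emptied:** I broke the knob loose and wound the jaws fully open, with the lips measured 67 mm apart. I then took out the held module, which carried the round PASS tag.
- **Trays:** That module and the three PASS modules on the mat are in the PASS tray, one to a pocket. All four show their tops about 28 mm above the table, so they lie flat. There were no reject modules in the scene, so the REJECT tray is empty.
- **Holder reloaded:** The untagged module lies in the middle of the bed with its top at 42 mm. The jaws are shut on it, with the lips about 49 mm apart as expected and the knob wing back at its shut angle.
- **Left alone:** I did not touch the jar, screwdriver, caddy or the two look-alikes. In the last views, the jar, screwdriver and caddy measured where they started, to within a few mm, and both look-alikes looked unmoved.

No check failed. The cameras disagreed by 2–4 mm in places, so I worked from close wrist-camera views. The trained networks sometimes mislabelled things, such as calling a tray a caddy, so I checked what they reported against the pictures.

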